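Switch the plank cradle from rolling to resting

TASK

Switch the cradle for the old planks from rolling to resting: flip the roller bracket's cam lever open, lower the roller's axle out of its slots and gently lay the roller in the shallow tray, then flip the lever fully shut again. Turn the holed locking disc so that its holes match the hub's three studs and slide it down fully home, and press every white filler block flush into a recess of the rest board. Do not disturb the jar or the brush block.

Things in the scene. Friction and masses are not known exactly. Their poses are not given: they have to be found in the camera images.
- bracket: Fixed aluminium roller bracket, base plate 120 x 180 x 10 mm. Origin on the table below the seated roller's axis; z up, y along the roller's axis, -x its front (towards the robot, within 0.25 rad). Two cheeks 10 mm thick at y = +-60 to +-70 mm, top z = 138; between them only a cross plate at x = 40 to 52, up to z = 70 mm. Each cheek has an L-shaped slot: see the points slot_*.
- slot_seat (a point): Where the seated roller's centre lies: bracket x = 0, y = 0, z = 115 mm. The axle rests there on ledges (x = -7.5 to 6, top z = 109, sloping slightly to the rear, so it stays once the lever is open) against rear posts (x = 6 to 40 mm); it cannot be lifted out: top bars with their underside at z = 128 mm.
- slot_mouth (a point): Middle of the slots' lower open end, bracket x = -16, y = 0, z = 97 mm. In front of the ledges is a channel (x = -25 to -7.5 mm) open downward, closed in front by jaws (x = -45 to -25, z = 97 to 138 mm). Way out: raise the roller 3 mm, 16 mm forward (-x), lower it until the axle is under the jaws (roller centre z about 80 mm), 75 mm forward, up.
- cam_lever (a joint): Cam lever outside the bracket's +y cheek, hinged about the bracket's y. 0 = shut: handle points forward (-x) and 0.35 rad above level, and the 30 mm cam nose blocks the axle. Grows as the handle swings up and back, to 1.9 rad at the stop; frees the axle from 1.3 rad. At value q the handle points 0.35 + q rad up from bracket -x. Stays where it is left (2 N at the grip moves it).
- lever_pivot (a point): Hinge centre of the cam lever, at x = -38, y = 77, z = 115 mm of the bracket.
- lever_grip (a point): Point on the lever's handle 62 mm from the pivot. The handle is a round steel bar, 12 mm thick, 80 mm long from the pivot; pinch it from above across the bracket's y (tool pointing down, the bar turns between the pads) and follow the arc.
- roller: Black rubber roller, diameter 44 mm, 108 mm long, 0.3 to 0.5 kg, on a 12 mm steel axle 168 mm long over all. Origin at its centre, y along its axis. Starts in the bracket, its axis along the bracket's y; grasp it from above across its diameter, midway between the cheeks.
- tray: Fixed shallow grey tray, 200 (x) x 125 (y) mm outside, walls 24 mm high and 5 mm thick, floor 5 mm. Origin under its centre.
- tray_in (a point): Centre of the tray's inner floor (5 mm above the table); axes as the tray: x along its length. The roller goes in lying along x.
- rest_board: Fixed plywood rest board, 200 (x) x 110 (y) x 36 mm, with three recesses in a row along its x, each 49 (x) x 75 (y) mm and 24 mm deep. Origin under its centre, top face at z = 36 mm.
- hub: Fixed grey round hub, diameter 116 mm, 30 mm high, origin under its centre. Three upright steel studs, diameter 10 mm, 29 mm high with tapered tips, on a 36 mm radius at 0, 120 and 240 degrees from its own x axis.
- hub_top (a point): Centre of the hub's top face, 30 mm above the table; axes as the hub.
- disc: Loose steel locking disc, diameter 112 mm, 10 mm thick, 0.25 to 0.5 kg, flat on the table, any yaw. Origin at the centre of its underside. Three through holes of 14 mm on a 36 mm radius at 0, 120 and 240 degrees from its own x. On top a square boss to grasp from above: 34 x 34 mm (sides along the disc's x and y), 32 mm tall (top 42 mm above the underside).
- recess0 (a point): Centre of recess 0 of the rest board, half-way down (12 mm below the top face, where a seated block's centre lies); axes as the board: the 49 mm width is along x.
- recess1 (a point): Centre of recess 1 of the rest board, half-way down (12 mm below the top face, where a seated block's centre lies); axes as the board: the 49 mm width is along x.
- recess2 (a point): Centre of recess 2 of the rest board, half-way down (12 mm below the top face, where a seated block's centre lies); axes as the board: the 49 mm width is along x.
- block0: White plastic filler block, 44 (x) x 70 (y) x 24 mm, about 70 g, lying flat on the table at the start; any block fits any recess. Origin at its centre. May be absent.
- block1: White plastic filler block, 44 (x) x 70 (y) x 24 mm, about 70 g, lying flat on the table at the start; any block fits any recess. Origin at its centre. May be absent.
- block2: White plastic filler block, 44 (x) x 70 (y) x 24 mm, about 70 g, lying flat on the table at the start; any block fits any recess. Origin at its centre. May be absent.
- solvent_jar: Amber glass jar, diameter 60 mm, 110 mm high, origin under its centre. Leave alone.
- brush_block: Wooden block 75 x 120 x 50 mm with three brushes standing in it (190 mm high), origin under its centre. Leave alone.
There are look-alikes about, which are no part of the job. Leave any orange or red look-alike of the block0 alone. What is shaped like the hub but yellow is not meant.

How it is judged:
On the way, in this order (a step that is already met when the one before it is completed fails the run):
1. the cam lever is flipped open (at least 1.3 rad) (value of joint cam_lever above 1.3 rad), for 0.2 s.
2. the roller is out of the bracket and lies in the tray, let go (x of roller in the frame of tray_in between -0.03 and 0.03 m and y of roller in the frame of tray_in between -0.045 and 0.045 m and z of roller in the frame of tray_in between 0.015 and 0.027 m and contact force between roller and the fingers below 0.05 N), for 0.2 s.
At the end, for the whole second after the job is handed in: Roller on the tray floor (30 mm along, 45 mm across of its centre), lever under 0.2 rad, disc within 3 mm of the hub face and 4 mm of its centre, each block in a recess, flush within 3 mm and centred within 4 mm; all at rest (all of step 2 and linear speed of each of roller, disc, block0, block1, block2 below 0.02 m/s and value of joint cam_lever below 0.2 rad and horizontal distance between disc and hub_top below 0.004 m and z of disc in the frame of hub_top between -0.003 and 0.003 m and angle between disc's own z axis and vertical below 0.04 rad and ((horizontal distance between block0 and recess0 below 0.004 m and z of block0 in the frame of recess0 between -0.003 and 0.003 m) or (horizontal distance between block0 and recess1 below 0.004 m and z of block0 in the frame of recess1 between -0.003 and 0.003 m) or (horizontal distance between block0 and recess2 below 0.004 m and z of block0 in the frame of recess2 between -0.003 and 0.003 m)) and angle between the z axis of each of block0, block1, block2 and the z axis of rest_board, either way round below 0.08 rad and ((horizontal distance between block1 and recess0 below 0.004 m and z of block1 in the frame of recess0 between -0.003 and 0.003 m) or (horizontal distance between block1 and recess1 below 0.004 m and z of block1 in the frame of recess1 between -0.003 and 0.003 m) or (horizontal distance between block1 and recess2 below 0.004 m and z of block1 in the frame of recess2 between -0.003 and 0.003 m)) and ((horizontal distance between block2 and recess0 below 0.004 m and z of block2 in the frame of recess0 between -0.003 and 0.003 m) or (horizontal distance between block2 and recess1 below 0.004 m and z of block2 in the frame of recess1 between -0.003 and 0.003 m) or (horizontal distance between block2 and recess2 below 0.004 m and z of block2 in the frame of recess2 between -0.003 and 0.003 m))); the robot touches nothing.
It fails at once if the roller is dropped or thrown (faster than 1.2 m/s) (linear speed of roller above 1.2 m/s).
It fails at once if the jar is pushed aside (more than 20 mm) (distance of solvent_jar from where it was at the start of the episode above 0.02 m).
It fails at once if the brush block is pushed aside (more than 20 mm) (distance of brush_block from where it was at the start of the episode above 0.02 m).
Of block0, block1, block2 only 2 to 3 are there at a start; the rules pass over those that are not, and their reading is None.
At some moment in a run one of block0, block1, block2, disc may be knocked a few centimetres aside while the robot is not near it.
It also fails if it takes over 210 s, if anything falls off the work surface, if the arm or the gripper's body presses on something with over 40 N, if the wrist force passes 120 N, or if a joint passes its speed limit or range.

ROBOT

A 7-joint arm with a two-finger parallel gripper is mounted at the origin on the work surface. World frame = base frame: x ahead of the robot, y to its left, z up, the work surface at z = 0. Lengths are in m, angles in rad, forces in N, time in s.
With the tool pointing down it reaches from about 0.4 to 0.875 m from the base axis. Payload 19.3 kg.
Tool frame: the origin (TCP) lies between the finger pads, 19 mm behind the fingertips; this is the grasp point; z points along the fingers, y is the line along which they close (so a half turn about z gives the same grasp; the last joint's range is limited). The gripper opens to 85 mm and grips with 20 to 120 N. Pads are 22 mm wide; open, the fingers measure 114 mm over their backs; the gripper's body (76 mm by 85 mm) begins 54 mm behind the grasp point. The pads swing forward as they close: fully open they stand 13 mm farther back than shut.
Start: joints at [-1.334, 0.521, -0.036, 1.599, 0.021, 1.021, -0.113], TCP at [0.189, 0.596, 0.25] pointing down, gripper open.
Joint ranges: [-2.91, 2.91], [-0.3, 2.13], [-1.5, 1.42], [0.17, 2.43], [-1.26, 4.41], [0.16, 1.93], [-2.52, 2.52]. Speed limits (rad/s): [1.89, 1.89, 2.39, 2.39, 3.01, 3.01, 3.01].

INTERFACE

Orientations are given as [roll, pitch, yaw] about the fixed x, y, z axes, in that order (R = Rz(yaw) Ry(pitch) Rx(roll)).
In Python, from workcell import telemetry, grab_frame, bot gives the robot as it stands. The module is installed in compiled form; this text tells all that it offers.
- The arm moves only by the shell command python3 -m crank 'ROWS' [FORCE]. ROWS is text: rows parted by semicolons, each of 7 numbers parted by spaces: the finger opening in m, from 0 to 0.0854, then the shift along the tool's x, y, z in m, then the turn, a rotation vector about the tool's x, y, z in degrees. A call has exactly 8 rows; each row shifts and turns the commanded pose from where the row before left it, along the tool's axes as they then stand; what a row does not reach is not made up. A row lasts 1/12 s, in which the tool goes at most 41.7 mm and 7.16 degrees, less where a joint would pass 70% of its speed; a pose out of reach is approached as far as the arm can. A call with a gripper value outside its range is refused whole. The fingers move at their own pace and stop on an object; FORCE is the grip in N (left out, the last holds). Time passes only in rows, so rows that do not move let the fingers close, or fill a call up. It gives the time, the measured TCP pose, the force, the opening and the grip force at its end, in the units of the state.
- telemetry.observe(): the state, without advancing time (a new reading comes with each control period).
- grab_frame(name): name is "side" or "top" or "wrist"; returns a dict with "pixels" (400x640x3 uint8, red, green, blue), "depth" (400x640 float32, m along the optical axis (not along the pixel's ray), 0 where there is no reading), "vertical_fov" (degrees; the focal length in pixels is half the picture's height over the tangent of half this angle, whatever the lens; pixels are square), "cx", "cy" (the principal point, pixels), "R" (3x3) and "t" (3): a world point X has camera coordinates R X + t; the wrist camera has in their place "hand_eye" (4x4, takes a point from camera to tool coordinates, whose origin is the TCP and whose axes are the flange's). Camera axes: x right, y down, z forward; pixel columns grow to the right and rows downward; lengths in m; the calibration is good to about 2 mm. A picture is of the moment at which its call begins: read the wrist's pose just before it.
- bot.job_done(): hands the job in; it is judged then, once.
The state is a dict: "clock": time; "qpos": joint angles; "qd": joint speeds; "joint_efforts": joint torques, N m; "position": TCP position; "tool_rot": TCP orientation; "force": force on the tool from outside, world axes, zero at the start; "moment": the same for the moment, N m; "grip_width": finger opening in m; "finger_force": force on a finger pad.
Only numpy, scipy, OpenCV 4.12 (cv2) and the standard library are available. Lean on these libraries where they do the work, as an engineer would, in place of code of your own. Each camera call takes 0.05 s, during which the arm holds its last target. There are 200 camera calls.

## Working session

There is one attempt and no reset: what is moved stays moved. The work goes in short steps, Python scripts to look and compute and a shell command to move; the robot and the scene stay as the last step left them, time stands still between calls to the robot, and variables do not carry over. Pictures are saved under pics/ and viewed, at most 14 in all, crops included, and the job is handed in when it is done.

```bash
mkdir -p pics
cat > h.py <<'E'
import numpy as np,cv2
from workcell import telemetry,grab_frame,bot
from scipy.spatial.transform import Rotation as Ro
def K(f):
    return f["pixels"].shape[0]/2/np.tan(np.radians(f["vertical_fov"])/2)
def pose():
    s=telemetry.observe();T=np.eye(4);T[:3,:3]=Ro.from_euler('xyz',s["tool_rot"]).as_matrix() if len(s["tool_rot"])==3 else s["tool_rot"];T[:3,3]=s["position"];return T
def grab(n):
    T=pose();f=grab_frame(n)
    if n=="wrist": f["M"]=T@np.array(f["hand_eye"])
    else:
        M=np.eye(4);R=np.array(f["R"]);M[:3,:3]=R.T;M[:3,3]=-R.T@np.array(f["t"]);f["M"]=M
    d=f["depth"];k=K(f);v,u=np.mgrid[:d.shape[0],:d.shape[1]]
    P=np.stack([(u-f["cx"])/k*d,(v-f["cy"])/k*d,d],-1)
    f["X"]=P@f["M"][:3,:3].T+f["M"][:3,3];f["X"][d==0]=np.nan
    return f
def save(f,name,box=None,s=1):
    im=cv2.cvtColor(f["pixels"],cv2.COLOR_RGB2BGR)
    if box: im=im[box[1]:box[3],box[0]:box[2]]
    cv2.imwrite("pics/"+name,cv2.resize(im,None,fx=s,fy=s,interpolation=cv2.INTER_CUBIC))
E
python3 - <<'E'
from h import *
s=telemetry.observe();print({k:np.round(v,3) for k,v in s.items()})
for n in("top","side"):
    f=grab(n);save(f,n+"1.png",s=1.25);np.savez("/tmp/"+n,X=f["X"],p=f["pixels"])
    print(n,f["vertical_fov"],f["cx"],f["cy"],np.round(f["M"],3))
f=grab_frame("wrist");print(np.round(f["hand_eye"],4),f["vertical_fov"])
E
```

```text
{'clock': np.float64(0.0), 'qpos': array([-1.334,  0.522, -0.036,  1.6  ,  0.021,  1.021, -0.113]), 'qd': array([-0.001, -0.   , -0.   ,  0.001,  0.   ,  0.001,  0.   ]), 'joint_efforts': array([ 2.0000e-03, -9.2709e+01,  1.9800e+00, -3.6995e+01,  1.8000e-02,
        8.0000e-03,  0.0000e+00]), 'position': array([0.189, 0.596, 0.249]), 'tool_rot': array([-3.14 ,  0.   ,  2.835]), 'force': array([ 0.516, -0.356,  0.313]), 'moment': array([ 0.023, -0.045, -0.072]), 'finger_force': np.float64(0.0), 'grip_width': np.float64(0.086)}
top 43.043018489578785 322.0904231131372 205.20431460812554 [[ 0.013 -0.993  0.116  0.321]
 [-1.    -0.016 -0.02  -0.056]
 [ 0.022 -0.116 -0.993  1.68 ]
 [ 0.     0.     0.     1.   ]]
side 53.598178803283155 323.01438756934454 196.64226369116435 [[ 0.701 -0.489  0.519 -0.071]
 [-0.713 -0.484  0.507 -0.633]
 [ 0.004 -0.726 -0.688  0.846]
 [ 0.     0.     0.     1.   ]]
[[-3.000e-04 -9.529e-01 -3.032e-01  7.680e-02]
 [ 1.000e+00 -2.000e-04 -5.000e-04  4.000e-04]
 [ 4.000e-04 -3.032e-01  9.529e-01 -1.247e-01]
 [ 0.000e+00  0.000e+00  0.000e+00  1.000e+00]] 58.91410057563463
```

View pics/top1.png

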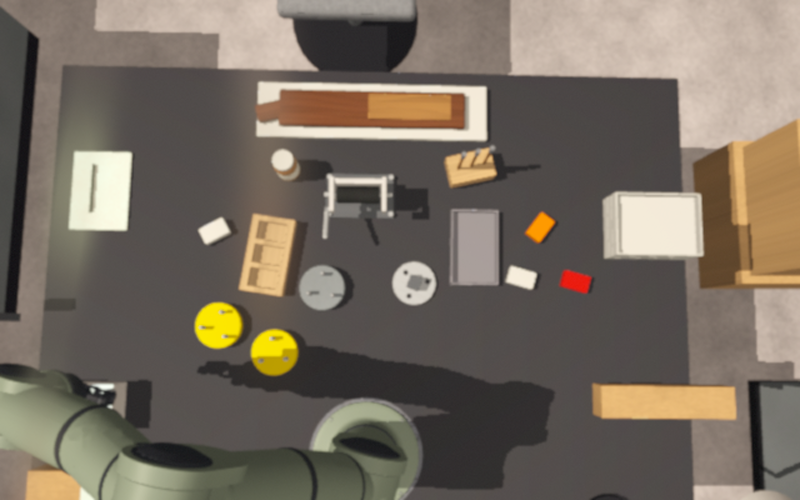

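View pics/side1.png

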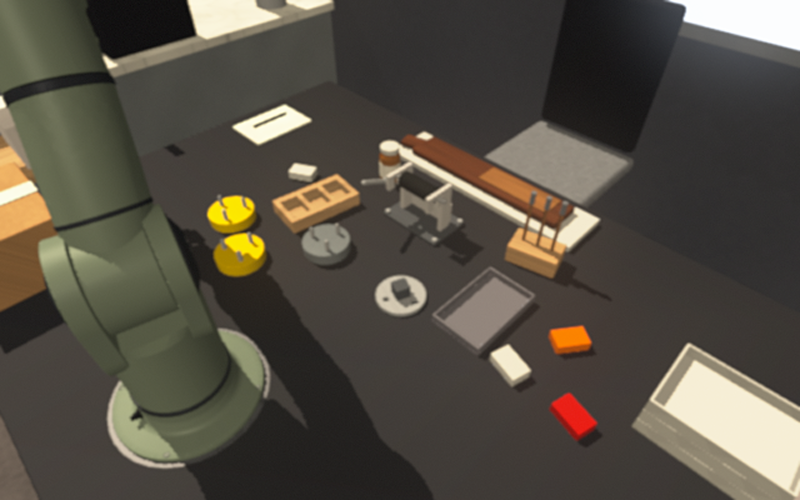

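Top picture (800x500 scale): candidates for a filler block are white (214,231), white (521,277), orange (540,227) and red (576,281); I choose the two white ones. Hub candidates are grey (322,287), yellow (219,325) and yellow (275,352); I choose the grey one. The disc is at (414,283), the tray at (474,247), the bracket at (358,198) with its lever on the left (325,222), the board at (268,255), the jar at (285,163) and the brushes at (470,165). The side view agrees.

Run:
```python
from h import *
d=np.load("/tmp/top.npz");X=d["X"]
def reg(n,u0,v0,u1,v1,z0,z1):
    b=X[int(v0/1.25):int(v1/1.25),int(u0/1.25):int(u1/1.25)].reshape(-1,3);b=b[(b[:,2]>z0)&(b[:,2]<z1)]
    r=cv2.minAreaRect((b[:,:2]*1000).astype(np.float32));print(n,len(b),np.round(b.mean(0),3),[np.round(x,1) for x in r])
reg("blkL",195,215,235,248,.015,.035)
reg("blkR",503,262,540,292,.015,.035)
reg("hub",295,262,350,312,.022,.036)
reg("discboss",390,260,440,306,.032,.055)
reg("disc",390,260,440,306,.006,.015)
reg("tray",445,205,503,290,.015,.035)
reg("board",235,210,300,300,.030,.042)
reg("brackettop",320,165,402,220,.128,.145)
reg("lever",318,205,332,242,.09,.2)
reg("jar",268,145,302,182,.09,.13)
reg("brush",440,140,500,190,.04,.3)
reg("box",590,380,740,420,.0,.3)
f=grab("top");save(f,"x.png",(140,100,420,260),2.8)
```

```text
blkL 290 [0.574 0.407 0.024] [array([575.1, 407.2]), array([45.9, 71.4]), np.float64(28.7)]
blkR 287 [ 0.464 -0.403  0.024] [array([ 464.2, -402.7]), array([70.3, 45.3]), np.float64(73.4)]
hub 871 [0.429 0.119 0.03 ] [array([429.6, 119.8]), array([111.4, 114.6]), np.float64(1.5)]
discboss 110 [ 0.446 -0.121  0.042] [array([ 445.9, -120.6]), array([33.1, 34. ]), np.float64(69.0)]
disc 604 [ 0.445 -0.121  0.01 ] [array([ 449.6, -121.7]), array([116.5, 129.1]), np.float64(0.6)]
tray 375 [ 0.548 -0.278  0.024] [array([ 543.3, -278.8]), array([124.9, 200.3]), np.float64(89.9)]
board 964 [0.513 0.263 0.036] [array([512.9, 263.2]), array([112.3, 200.3]), np.float64(81.8)]
brackettop 573 [0.655 0.029 0.136] [array([645.6,  32.9]), array([104. , 148.7]), np.float64(0.9)]
lever 112 [0.588 0.102 0.136] [array([586.7, 101.5]), array([14.2, 88.2]), np.float64(88.5)]
jar 239 [0.744 0.218 0.11 ] [array([744.4, 218.5]), array([53.8, 50. ]), np.float64(51.2)]
brush 854 [ 0.751 -0.264  0.066] [array([ 755.1, -265.9]), array([ 78.2, 120.8]), np.float64(13.6)]
box 3370 [ 0.154 -0.747  0.062] [array([ 150.9, -757.9]), array([100.4, 352.9]), np.float64(0.6)]
```

View pics/x.png

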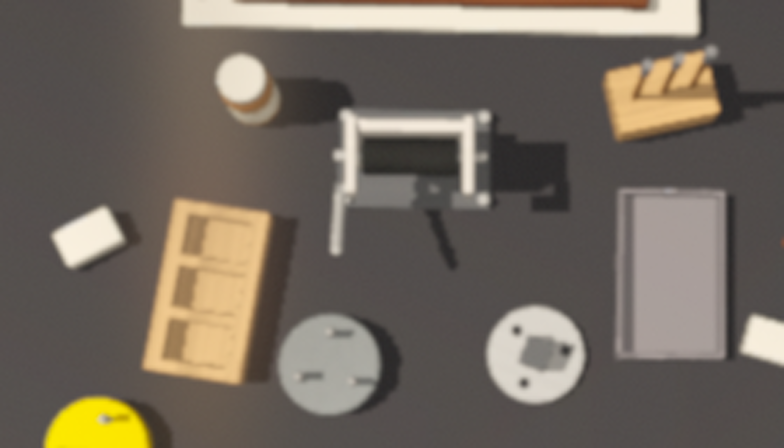

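The crop confirms the choice: grey hub with three studs at (330,365), disc with its boss at (540,352), white block at (90,237). The lever handle points towards the robot on the +y side at (337,215). Now I move above the bracket for a close look.

```bash
cat > g.py <<'E'
import sys
from h import *
# remaining move to x y z yaw(deg), in tool axes after the turn
x,y,z,yaw=map(float,sys.argv[1:5]);T=pose()
c=np.degrees(np.arctan2(T[1,0],T[0,0]));t=(yaw-c+180)%360-180
R=Ro.from_euler('xyz',[np.pi,0,np.radians(yaw)]).as_matrix()
d=np.array([x,y,z])-T[:3,3]
print("pos",np.round(T[:3,3],4),"yaw",round(c,2),"tilt",np.round(np.degrees(np.arccos(-T[2,2])),2),"| turn tool z",round(-t,2),"shift after turn mm",np.round(R.T@d*1000,1),"before",np.round(T[:3,:3].T@d*1000,1))
E
python3 -m crank '.0854 0 0 0 0 0 -5.83; .0854 0 0 0 0 0 -5.83; .0854 0 0 0 0 0 -5.83; .0854 -.0232 -.031 -.003 0 0 0; .0854 -.0232 -.031 -.003 0 0 0; .0854 -.0232 -.031 -.003 0 0 0; .0854 -.0232 -.031 -.003 0 0 0; .0854 -.0232 -.031 -.003 0 0 0' 40
python3 -m crank '.0854 -.0232 -.031 -.003 0 0 0; .0854 -.0232 -.031 -.003 0 0 0; .0854 -.0232 -.031 -.003 0 0 0; .0854 -.0232 -.031 -.003 0 0 0; .0854 -.0232 -.031 -.003 0 0 0; .0854 -.0232 -.031 -.003 0 0 0; .0854 -.0232 -.031 -.003 0 0 0; .0854 -.0232 -.031 -.003 0 0 0'
python3 g.py .56 .10 .30 180
```

```text
clock: 0.87
position: [0.3053, 0.4389, 0.2651]
tool_rot: [-3.141, -0.0, 3.14]
force: [0.7, 1.2, 1.4]
grip_width: 0.0857
finger_force: 0.0
clock: 1.53
position: [0.4905, 0.1905, 0.2893]
tool_rot: [3.141, 0.0, 3.14]
force: [0.7, 0.9, 0.4]
grip_width: 0.0853
finger_force: 0.0
pos [0.4905 0.1905 0.2893] yaw 179.91 tilt 0.01 | turn tool z -0.09 shift after turn mm [-69.5 -90.5 -10.7] before [-69.6 -90.4 -10.7]
```

```bash
python3 -m crank '.0854 -.025 -.028 -.005 0 0 0; .0854 -.025 -.028 -.005 0 0 0; .0854 -.025 -.028 -.005 0 0 0; .0854 -.025 -.028 -.005 0 0 0; .0854 -.025 -.028 -.005 0 0 0; .0854 0 0 -.005 0 0 0; .0854 0 0 0 0 0 0; .0854 0 0 0 0 0 0'
python3 - <<'E'
from h import *
f=grab("wrist");save(f,"w1.png",s=1.25);np.savez("/tmp/w1",X=f["X"],p=f["pixels"]);print(np.round(pose()[:3,3],3))
f=grab("top");save(f,"top2.png",s=1.25)
p=f["pixels"].astype(int);X=f["X"];h=(p.min(2)>150)&(X[...,2]>.012)&(X[...,2]<.035)
n,l,st,c=cv2.connectedComponentsWithStats(h.astype(np.uint8))
for i in range(1,n):
    if st[i,4]>40: print(st[i],np.round(np.nanmean(X[l==i],0),3))
E
```

```text
clock: 2.2
position: [0.6143, 0.0525, 0.3187]
tool_rot: [3.141, -0.0, 3.14]
force: [-0.6, 0.7, -0.5]
grip_width: 0.0855
finger_force: 0.0
[0.614 0.053 0.319]
[ 207   66  182   46 2163] [ 0.919 -0.081  0.02 ]
[206  97  27  12 249] [0.853 0.265 0.019]
[484 159   4  46  98] [ 0.601 -0.632  0.025]
[159 174  24  21 273] [0.575 0.408 0.025]
[405 213  24  18 286] [ 0.465 -0.401  0.024]
```

View pics/w1.png

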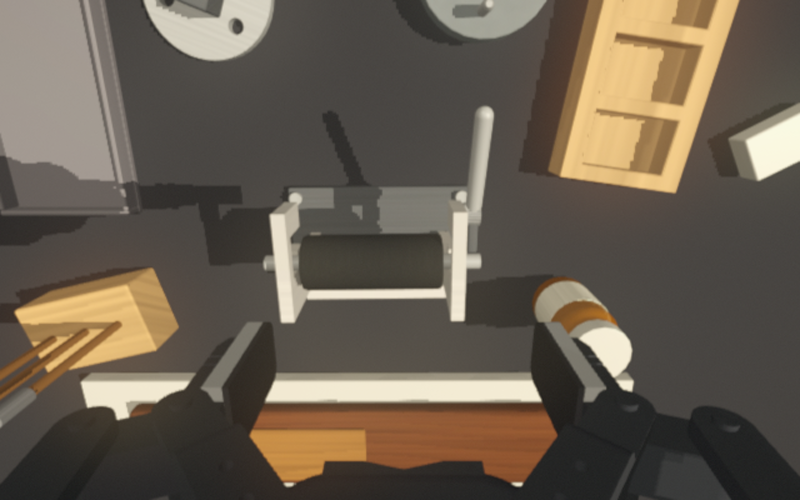

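The wrist view is upside down relative to the top view (robot at the top). It shows the roller seated at (372,262), the lever handle at (482,160) forward of the +y cheek, the jar at (583,325) and the brushes at (95,330). Only two white blocks are present.

Run:
```python
from h import *
d=np.load("/tmp/w1.npz");X=d["X"];p=d["p"].astype(int)
def box(u0,v0,u1,v1,z0,z1):
    b=X[int(v0/1.25):int(v1/1.25),int(u0/1.25):int(u1/1.25)].reshape(-1,3);return b[(b[:,2]>z0)&(b[:,2]<z1)]
def rep(n,b):
    m=b.mean(0);w,V=np.linalg.eigh(np.cov((b-m)[:,:2].T));a=V[:,1]
    print(n,len(b),np.round(m,4),"dir",np.round(np.degrees(np.arctan2(a[1],a[0])),2),"min",np.round(b.min(0),3),"max",np.round(b.max(0),3))
b=box(305,235,438,290,.09,.16);zm=np.percentile(b[:,2],98);print("ztop",zm)
rep("roller",b[b[:,2]>zm-.003])
c1=box(440,200,470,325,.133,.145);rep("cheek+",c1)
c2=box(268,200,305,325,.133,.145);rep("cheek-",c2)
rep("base",box(280,185,470,200,.005,.014))
rep("axle-",box(262,250,275,272,.10,.13)); rep("axle+",box(468,250,484,272,.10,.13))
rep("lever",box(465,100,500,215,.118,.2))
```

```text
ztop 0.13853844336026352
roller 2009 [0.6583 0.0282 0.1371] dir 90.42 min [ 0.647 -0.021  0.136] max [0.67  0.078 0.139]
cheek+ 1089 [0.6534 0.0924 0.1386] dir -179.78 min [0.613 0.08  0.133] max [0.698 0.099 0.141]
cheek- 1226 [ 0.6549 -0.0346  0.1384] dir -179.26 min [ 0.614 -0.042  0.133] max [ 0.7   -0.021  0.141]
base 1398 [0.6243 0.0289 0.0107] dir 90.25 min [ 0.618 -0.061  0.005] max [0.631 0.115 0.014]
axle- 102 [ 0.6578 -0.0516  0.1206] dir -177.47 min [ 0.653 -0.056  0.115] max [ 0.664 -0.047  0.123]
axle+ 158 [0.6555 0.1071 0.1202] dir -167.75 min [0.647 0.102 0.114] max [0.664 0.113 0.123]
lever 1192 [0.577  0.1038 0.1403] dir -179.64 min [0.542 0.097 0.119] max [0.618 0.111 0.155]
```

Bracket origin ≈ (0.658, 0.0285) with yaw ≈ 0.5°, and the heights agree (roller top 0.137, cheeks 0.138). Lever pivot ≈ (0.620, 0.1045, 0.115), so the grip point when shut is ≈ (0.562, 0.104, 0.136).

```bash
python3 -m crank '.04 .026 .026 .03 0 0 0; .04 .026 .026 .03 0 0 0; .04 0 0 .03 0 0 0; .04 0 0 .03 0 0 0; .04 0 0 .03 0 0 0; .04 0 0 .02 0 0 0; .04 0 0 .0125 0 0 0; .04 0 0 0 0 0 0' 25
python3 g.py .562 .1045 .136 180
```

```text
clock: 2.97
position: [0.567, 0.0986, 0.1413]
tool_rot: [-3.141, -0.004, -3.141]
force: [-0.3, 0.2, 0.6]
grip_width: 0.0402
finger_force: 0.0
pos [0.567  0.0986 0.1413] yaw -179.99 tilt 0.23 | turn tool z 0.01 shift after turn mm [5.  5.9 5.3] before [5.  5.9 5.3]
```

```bash
python3 -m crank '.04 .005 .006 .005 0 0 0; .04 0 0 0 0 0 0; .0 0 0 0 0 0 0; .0 0 0 0 0 0 0; .0 0 0 0 0 0 0; .0 0 0 0 0 0 0; 0 0 0 0 0 0 0; .0 0 0 0 0 0 0' 25
python3 g.py .562 .1045 .136 180
```

```text
clock: 3.63
position: [0.5641, 0.1043, 0.1392]
tool_rot: [3.141, 0.0, 3.14]
force: [-0.9, 4.4, 5.2]
grip_width: 0.0109
finger_force: 24.7
pos [0.5641 0.1043 0.1392] yaw 179.93 tilt 0.04 | turn tool z -0.07 shift after turn mm [2.1 0.2 3.2] before [2.1 0.2 3.2]
```

```bash
python3 -m crank '0 -.0046 0 -.0098 0 0 0; 0 -.0062 0 -.0089 0 0 0; 0 -.0077 0 -.0077 0 0 0; 0 -.0089 0 -.0061 0 0 0; 0 -.0099 0 -.0046 0 0 0; 0 -.0105 0 -.0027 0 0 0; 0 -.0108 0 -.0009 0 0 0; 0 -.0108 0 .001 0 0 0'
python3 -m crank '0 -.0105 0 .0029 0 0 0; 0 -.0098 0 .0047 0 0 0; 0 0 0 0 0 0 0; 0 0 0 0 0 0 0; 0 0 0 0 0 0 0; .04 0 0 0 0 0 0; .04 0 0 0 0 0 0; .04 0 0 0 0 0 0'
python3 g.py .651 .1045 .167 180
```

```text
clock: 4.3
position: [0.633, 0.1046, 0.1784]
tool_rot: [3.141, -0.002, 3.141]
force: [0.2, 6.9, 2.4]
grip_width: 0.0077
finger_force: 10.4
clock: 4.97
position: [0.6535, 0.1038, 0.1712]
tool_rot: [3.142, 0.0, 3.14]
force: [0.5, -0.2, -0.8]
grip_width: 0.0355
finger_force: 0.0
pos [0.6535 0.1038 0.1712] yaw 179.91 tilt 0.01 | turn tool z -0.09 shift after turn mm [2.5 0.7 4.2] before [2.5 0.7 4.2]
```

```bash
python3 -m crank '.06 0 0 -.03 0 0 0; .0854 0 0 -.03 0 0 0; .0854 .01 -.02 -.03 0 0 0; .0854 .012 -.028 -.03 0 0 0; .0854 .012 -.028 -.03 0 0 0; .0854 0 0 0 0 0 0; .0854 0 0 0 0 0 0; .0854 0 0 0 0 0 0'
python3 - <<'E'
from h import *
f=grab("wrist");save(f,"w2.png",s=1);X=f["X"].reshape(-1,3);print(np.round(pose()[:3,3],3),np.round(telemetry.observe()["qpos"],2))
m=(abs(X[:,1]-.105)<.012)&(X[:,2]>.145)&(X[:,2]<.22)&(X[:,0]>.55)&(X[:,0]<.72);b=X[m];print(len(b),b.min(0),b.max(0))
t=b[b[:,2]>b[:,2].max()-.006].mean(0);print(t,"a",np.arctan2(t[2]-.115,.620-t[0]))
m=(abs(X[:,1]-.028)<.045)&(abs(X[:,0]-.658)<.03)&(X[:,2]>.134)&(X[:,2]<.142);print("roller",X[m].mean(0))
E
```

```text
clock: 5.63
position: [0.62, 0.0296, 0.3193]
tool_rot: [3.141, 0.0, 3.14]
force: [-0.1, 0.7, -1.6]
grip_width: 0.0851
finger_force: 0.0
[0.62  0.03  0.319] [-0.21  0.46  0.1   1.53 -0.05  1.16  1.47]
531 [0.6128933  0.09869851 0.14575386] [0.62386807 0.11001331 0.20280737]
[0.61806193 0.10413547 0.19991468] a 1.547976530379015
roller [0.65768649 0.02765818 0.13655767]
```

View pics/w2.png

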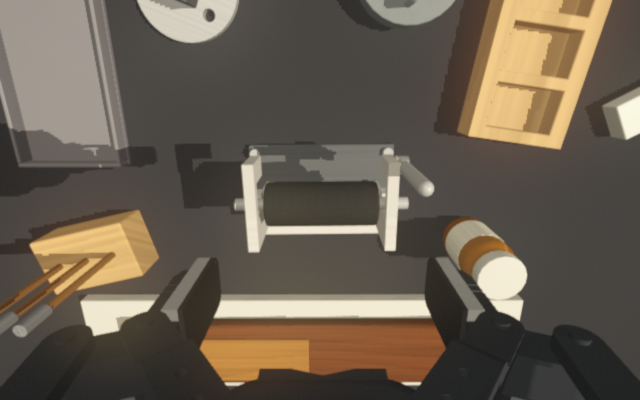

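The lever stands at only a ≈ 1.55 (q ≈ 1.2): the bar, at (415,175), slipped out of the pads near the top. I push it the rest of the way from the front with closed fingers.

```bash
python3 -m crank '0 .016 .024 .015 0 0 0; 0 .016 .025 .015 0 0 0; 0 .016 .025 .015 0 0 0; 0 0 0 .03 0 0 0; 0 0 0 .03 0 0 0; 0 0 0 .025 0 0 0; 0 0 0 .014 0 0 0; 0 0 0 0 0 0 0'
python3 g.py .638 .104 .175 180
```

```text
clock: 6.35
position: [0.5702, 0.104, 0.1713]
tool_rot: [-3.14, -0.006, -3.141]
force: [-0.0, -0.3, 0.1]
grip_width: -0.0002
finger_force: 0.0
pos [0.5702 0.104  0.1713] yaw -179.99 tilt 0.37 | turn tool z 0.01 shift after turn mm [-67.8   0.   -3.7] before [-67.8   0.   -4.1]
```

```bash
python3 -m crank '0 -.015 0 -.003 0 0 0; 0 -.01 0 0 0 0 0; 0 -.01 0 0 0 0 0; 0 -.01 0 0 0 0 0; 0 -.01 0 0 0 0 0; 0 -.01 0 0 0 0 0; 0 -.005 0 0 0 0 0; 0 0 0 0 0 0 0'
python3 -m crank '0 .015 0 -.02 0 0 0; 0 .015 0 -.03 0 0 0; .0854 .005 -.02 -.03 0 0 0; .0854 0 -.028 -.03 0 0 0; .0854 0 -.026 -.03 0 0 0; .0854 0 0 0 0 0 0; .0854 0 0 0 0 0 0; .0854 0 0 0 0 0 0'
python3 - <<'E'
from h import *
f=grab("wrist");X=f["X"].reshape(-1,3);print(np.round(pose()[:3,3],3),np.round(telemetry.observe()["qpos"],2))
m=(abs(X[:,1]-.105)<.012)&(X[:,2]>.145)&(X[:,2]<.22)&(X[:,0]>.55)&(X[:,0]<.72);b=X[m];print(len(b),b.min(0),b.max(0))
t=b[b[:,2]>b[:,2].max()-.006].mean(0);print(t,"a",np.arctan2(t[2]-.115,.620-t[0]))
E
python3 g.py .658 .0285 .2 90;python3 g.py .658 .0285 .2 -90
```

```text
clock: 7.02
position: [0.6402, 0.104, 0.178]
tool_rot: [-3.141, -0.006, 3.141]
force: [-18.1, -0.2, 10.3]
grip_width: -0.0001
finger_force: 10.3
clock: 7.68
position: [0.607, 0.0301, 0.3183]
tool_rot: [3.141, -0.0, 3.141]
force: [-0.2, -0.2, -1.0]
grip_width: 0.0721
finger_force: 0.0
[0.607 0.03  0.318] [-0.21  0.43  0.1   1.57 -0.05  1.14  1.46]
670 [0.63414865 0.09912091 0.14502205] [0.67177829 0.11125162 0.18169096]
[0.66464153 0.10370012 0.17824739] a 2.1854204082690796
pos [0.6068 0.0305 0.3177] yaw 179.99 tilt 0.07 | turn tool z 89.99 shift after turn mm [ -2.   51.2 117.7] before [-51.3  -2.  117.6]
pos [0.6068 0.0305 0.3177] yaw 179.99 tilt 0.07 | turn tool z -90.01 shift after turn mm [  2.  -51.2 117.7] before [-51.3  -2.  117.6]
```

Lever is now at a ≈ 2.19 (q ≈ 1.83), so the axle is free. Next I turn to yaw 90° for the roller grasp.

```bash
python3 -m crank '.0854 0 0 0 0 0 7; .0854 0 0 0 0 0 7; .0854 0 0 0 0 0 7; .0854 0 0 0 0 0 7; .0854 0 0 0 0 0 7; .0854 0 0 0 0 0 7; .0854 0 0 0 0 0 7; .0854 0 0 0 0 0 7'
python3 -m crank '.0854 0 0 0 0 0 7; .0854 0 0 0 0 0 7; .0854 0 0 0 0 0 7; .0854 0 0 0 0 0 7; .0854 0 0 0 0 0 6; .0854 -.001 .025 .03 0 0 0; .0854 -.001 .026 .03 0 0 0; .0854 0 0 .03 0 0 0'
python3 g.py .658 .028 .12 90.4
```

```text
clock: 8.4
position: [0.6068, 0.0306, 0.3172]
tool_rot: [-3.14, -0.001, 2.158]
force: [-0.2, 0.0, -0.2]
grip_width: 0.0852
finger_force: 0.0
clock: 9.07
position: [0.6607, 0.0288, 0.2256]
tool_rot: [3.141, 0.0, 1.571]
force: [1.4, 0.9, -0.8]
grip_width: 0.0851
finger_force: 0.0
pos [0.6607 0.0288 0.2256] yaw 90.04 tilt 0.02 | turn tool z -0.36 shift after turn mm [ -0.8  -2.7 105.6] before [ -0.8  -2.7 105.6]
```

```bash
python3 -m crank '.0854 -.001 -.001 .02 0 0 -.4; .0854 0 0 .02 0 0 0; .0854 0 0 .02 0 0 0; .0854 0 0 .02 0 0 0; .0854 0 0 .01 0 0 0; .0854 0 0 .005 0 0 0; .0854 0 0 0 0 0 0; .0854 0 0 0 0 0 0'
python3 g.py .658 .028 .12 90.4
```

```text
clock: 9.73
position: [0.6574, 0.0264, 0.1339]
tool_rot: [3.141, 0.0, 1.577]
force: [0.4, -0.4, 0.3]
grip_width: 0.0854
finger_force: 0.0
pos [0.6574 0.0264 0.1339] yaw 90.33 tilt 0.02 | turn tool z -0.07 shift after turn mm [ 1.6  0.6 13.9] before [ 1.6  0.6 13.9]
```

```bash
python3 -m crank '.0854 .0015 .0005 .007 0 0 0; .0854 0 0 .005 0 0 0; .0854 0 0 0 0 0 0; .03 0 0 0 0 0 0; .03 0 0 0 0 0 0; .03 0 0 0 0 0 0; .03 0 0 0 0 0 0; .03 0 0 0 0 0 0' 40
python3 g.py .658 .028 .12 90.4
```

```text
clock: 10.4
position: [0.6578, 0.0276, 0.1218]
tool_rot: [3.141, -0.0, 1.576]
force: [-0.9, 0.6, 3.5]
grip_width: 0.0429
finger_force: 40.3
pos [0.6578 0.0276 0.1218] yaw 90.31 tilt 0.03 | turn tool z -0.09 shift after turn mm [0.4 0.2 1.8] before [0.4 0.2 1.8]
```

```bash
python3 -m crank '.03 0 0 -.004 0 0 0; .03 0 0 0 0 0 0; .03 0 -.006 0 0 0 0; .03 0 -.006 0 0 0 0; .03 0 -.004 0 0 0 0; .03 0 0 0 0 0 0; .03 0 0 0 0 0 0; .03 0 0 0 0 0 0' 60
python3 g.py .642 .028 .0845 90.4; python3 -c "
from h import *
f=grab('wrist');save(f,'w3.png');X=f['X'];X=X.reshape(-1,3)
for n,y in(('-',-.0505),('+',.1065)):
    m=(abs(X[:,1]-y)<.005)&(X[:,2]>.10)&(X[:,2]<.132)&(abs(X[:,0]-.642)<.02);b=X[m];print(n,len(b),b.mean(0) if len(b) else 0,b.min(0),b.max(0))
"
```

```text
clock: 11.07
position: [0.6418, 0.0276, 0.1255]
tool_rot: [3.141, -0.0, 1.576]
force: [-0.0, 0.2, -4.6]
grip_width: 0.042
finger_force: 61.5
pos [0.6418 0.0276 0.1255] yaw 90.32 tilt 0.02 | turn tool z -0.08 shift after turn mm [ 0.4  0.2 41. ] before [ 0.4  0.2 41. ]Traceback (most recent call last):
  File "<string>", line 5, in <module>
    m=(abs(X[:,1]-y)<.005)&(X[:,2]>.10)&(X[:,2]<.132)&(abs(X[:,0]-.642)<.02);b=X[m];print(n,len(b),b.mean(0) if len(b) else 0,b.min(0),b.max(0))
                                                                                                                              ~~~~~^^^
    return umr_minimum(a, axis, None, out, keepdims, initial, where)
ValueError: zero-size array to reduction operation minimum which has no identity
```

Force z = -4.6 N matches the roller's weight, so it is carried freely. I lower it gently.

```bash
python3 -m crank '.03 0 0 .005 0 0 0; .03 0 0 .005 0 0 0; .03 0 0 .005 0 0 0; .03 0 0 0 0 0 0; .03 0 0 0 0 0 0; .03 0 0 0 0 0 0; .03 0 0 0 0 0 0; .03 0 0 0 0 0 0'
python3 g.py .642 .028 .0845 90.4
```

```text
clock: 11.78
position: [0.6417, 0.0276, 0.1106]
tool_rot: [3.141, -0.0, 1.576]
force: [-0.8, 0.4, -4.6]
grip_width: 0.0422
finger_force: 61.6
pos [0.6417 0.0276 0.1106] yaw 90.31 tilt 0.02 | turn tool z -0.09 shift after turn mm [ 0.4  0.3 26.1] before [ 0.4  0.2 26.1]
```

```bash
python3 -m crank '.03 0 0 .007 0 0 0; .03 0 0 .007 0 0 0; .03 0 0 .007 0 0 0; .03 0 0 .006 0 0 0; .03 0 0 0 0 0 0; .03 0 0 0 0 0 0; .03 0 -.01 0 0 0 0; .03 0 0 0 0 0 0'
python3 g.py .56 .028 .084 90.4
```

```text
clock: 12.45
position: [0.6306, 0.0274, 0.0835]
tool_rot: [-3.141, 0.0, 1.576]
force: [0.2, -0.6, -5.1]
grip_width: 0.0421
finger_force: 61.9
pos [0.6306 0.0274 0.0835] yaw 90.3 tilt 0.05 | turn tool z -0.1 shift after turn mm [  1.1 -70.6  -0.5] before [  1.  -70.6  -0.5]
```

```bash
python3 -m crank '.03 0 -.015 0 0 0 0; .03 0 -.02 0 0 0 0; .03 0 -.02 0 0 0 0; .03 0 -.02 0 0 0 0; .03 0 0 0 0 0 0; .03 0 0 -.02 0 0 0; .03 0 0 -.03 0 0 0; .03 0 0 -.03 0 0 0'
python3 -m crank '.03 0 0 -.03 0 0 -6; .03 0 0 -.03 0 0 -7; .03 0 0 -.02 0 0 -7; .03 0 0 0 0 0 -7; .03 0 0 0 0 0 -7; .03 0 0 0 0 0 -7; .03 0 0 0 0 0 -7; .03 0 0 0 0 0 -7'
python3 -m crank '.03 0 0 0 0 0 -7; .03 0 0 0 0 0 -7; .03 0 0 0 0 0 -7; .03 0 0 0 0 0 -7; .03 0 0 0 0 0 -6.6; .03 0 -.03 0 0 0 0; .03 0 -.035 0 0 0 0; .03 0 -.035 0 0 0 0'
python3 g.py .5435 -.279 .25 180
```

```text
clock: 13.12
position: [0.5567, 0.0269, 0.1644]
tool_rot: [-3.141, 0.0, 1.576]
force: [1.0, 0.8, -4.0]
grip_width: 0.0418
finger_force: 62.6
clock: 13.78
position: [0.5571, 0.027, 0.244]
tool_rot: [3.141, 0.001, 2.542]
force: [-0.4, -0.0, -4.3]
grip_width: 0.0422
finger_force: 62.9
clock: 14.45
position: [0.5568, -0.074, 0.2439]
tool_rot: [-3.141, 0.001, 3.141]
force: [1.7, -0.1, -3.9]
grip_width: 0.0422
finger_force: 62.8
pos [ 0.5568 -0.074   0.2439] yaw 179.98 tilt 0.05 | turn tool z -0.02 shift after turn mm [  13.3 -205.    -6.1] before [  13.2 -205.    -6.1]
```

```bash
python3 -m crank '.03 .003 -.034 0 0 0 0; .03 .003 -.034 0 0 0 0; .03 .003 -.034 0 0 0 0; .03 .004 -.034 0 0 0 0; .03 0 -.034 0 0 0 0; .03 0 -.035 0 0 0 0; .03 0 0 0 0 0 0; .03 0 0 0 0 0 0'
python3 - <<'E'
from h import *
f=grab("wrist");save(f,"w4.png");X=f["X"].reshape(-1,3)
m=(X[:,2]>.016)&(X[:,2]<.03)&(abs(X[:,0]-.543)<.12)&(abs(X[:,1]+.279)<.08);b=X[m]
print(len(b),b.min(0),b.max(0),cv2.minAreaRect((b[:,:2]*1000).astype(np.float32)))
E
python3 g.py .5435 -.279 .1 180
```

```text
clock: 15.12
position: [0.5426, -0.2805, 0.2435]
tool_rot: [-3.141, 0.0, 3.136]
force: [-0.5, 0.8, -4.1]
grip_width: 0.0421
finger_force: 63.0
2535 [ 0.44351038 -0.33988271  0.01602695] [ 0.63512418 -0.21420473  0.02712644] ((539.3154296875, -277.137939453125), (125.49658966064453, 191.1959228515625), 89.78970336914062)
pos [ 0.5431 -0.2786  0.2435] yaw 179.82 tilt 0.01 | turn tool z -0.18 shift after turn mm [ -0.4  -0.4 143.5] before [ -0.4  -0.4 143.5]
```

View pics/w4.png

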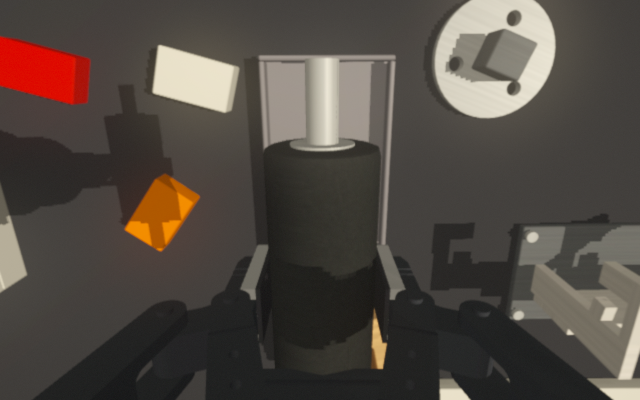

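The roller hangs level over the tray, lengthways. Tray centre is measured at (0.5435, -0.277) and the block, disc and bracket are clear. Lowering.

```bash
python3 -m crank '.03 0 .001 .03 0 0 0; .03 0 0 .03 0 0 0; .03 0 0 .03 0 0 0; .03 0 0 .03 0 0 0; .03 0 0 .03 0 0 0; .03 0 0 .02 0 0 0; .03 0 0 .015 0 0 0; .03 0 0 0 0 0 0'
python3 -m crank '.03 0 0 .004 0 0 0; .03 0 0 .004 0 0 0; .03 0 0 .004 0 0 0; .03 0 0 .003 0 0 0; .03 0 0 .002 0 0 0; .03 0 0 0 0 0 0; .03 0 0 0 0 0 0; .03 0 0 0 0 0 0'
python3 g.py .5435 -.277 .034 180
```

```text
clock: 15.83
position: [0.5423, -0.275, 0.0557]
tool_rot: [3.14, -0.004, -3.142]
force: [-1.2, -0.7, -4.9]
grip_width: 0.0424
finger_force: 62.8
clock: 16.5
position: [0.5432, -0.277, 0.0417]
tool_rot: [-3.141, 0.0, 3.14]
force: [-0.7, -0.2, -4.3]
grip_width: 0.0421
finger_force: 62.9
pos [ 0.5432 -0.277   0.0417] yaw 179.9 tilt 0.02 | turn tool z -0.1 shift after turn mm [-0.3 -0.   7.7] before [-0.3 -0.   7.7]
```

```bash
python3 -m crank '.03 0 0 .003 0 0 0; .03 0 0 .002 0 0 0; .03 0 0 .001 0 0 0; .03 0 0 .001 0 0 0; .03 0 0 0 0 0 0; .03 0 0 0 0 0 0; .03 0 0 0 0 0 0; .03 0 0 0 0 0 0'
python3 g.py .5435 -.277 .034 180
```

```text
clock: 17.17
position: [0.5432, -0.2769, 0.0345]
tool_rot: [-3.142, 0.0, 3.14]
force: [0.5, -0.9, -5.1]
grip_width: 0.0419
finger_force: 63.4
pos [ 0.5432 -0.2769  0.0345] yaw 179.91 tilt 0.01 | turn tool z -0.09 shift after turn mm [-0.3 -0.1  0.5] before [-0.3 -0.1  0.5]
```

```bash
python3 -m crank '.03 0 0 .001 0 0 0; .03 0 0 .0005 0 0 0; .03 0 0 0 0 0 0; .03 0 0 0 0 0 0; .03 0 0 0 0 0 0; .03 0 0 0 0 0 0; .03 0 0 0 0 0 0; .03 0 0 0 0 0 0'
```

```text
clock: 17.83
position: [0.5433, -0.277, 0.0339]
tool_rot: [-3.141, 0.001, 3.14]
force: [-5.5, 4.3, 15.3]
grip_width: 0.042
finger_force: 65.5
```

```bash
python3 -m crank '.03 0 0 .001 0 0 0; .03 0 0 .0005 0 0 0; .03 0 0 0 0 0 0; .03 0 0 0 0 0 0; .03 0 0 0 0 0 0; .03 0 0 0 0 0 0; .03 0 0 0 0 0 0; .03 0 0 0 0 0 0'
```

```text
clock: 18.5
position: [0.5433, -0.277, 0.0338]
tool_rot: [-3.142, 0.001, 3.14]
force: [-13.3, 7.4, 43.0]
grip_width: 0.0421
finger_force: 68.2
```

Contact is firm. I ease up, release, then retreat.

```bash
python3 -m crank '.03 0 0 -.0025 0 0 0; .0854 0 0 0 0 0 0; .0854 0 0 0 0 0 0; .0854 0 0 0 0 0 0; .0854 0 0 0 0 0 0; .0854 0 0 0 0 0 0; .0854 0 0 -.01 0 0 0; .0854 0 0 -.02 0 0 0'
python3 -m crank '.0854 0 0 -.03 0 0 0; .0854 0 0 -.03 0 0 0; .0854 0 0 -.03 0 0 0; .0854 0 0 -.03 0 0 0; .0854 0 0 -.03 0 0 0; .0854 0 0 -.03 0 0 0; .0854 .04 0 0 0 0 0; .0854 0 0 0 0 0 0'
python3 - <<'E'
from h import *
f=grab("wrist");save(f,"w5.png");X=f["X"].reshape(-1,3);p=f["pixels"].reshape(-1,3).astype(int)
def rep(n,b): print(n,len(b),np.round(b.mean(0),4),np.round(b.min(0),3),np.round(b.max(0),3))
m=(X[:,2]>.044)&(X[:,2]<.055)&(abs(X[:,0]-.543)<.07)&(abs(X[:,1]+.277)<.05);rep("roller top",X[m])
m=(X[:,2]>.017)&(X[:,2]<.03)&(X[:,1]<-.355)&(X[:,1]>-.47)&(p.min(1)>130)&(X[:,0]<.53);b=X[m];rep("blkR",b);print(cv2.minAreaRect((b[:,:2]*1000).astype(np.float32)))
m=(X[:,2]>.032)&(X[:,2]<.05)&(X[:,1]>-.19)&(X[:,1]<-.06)&(X[:,0]<.52);b=X[m];rep("boss",b);print(cv2.minAreaRect((b[:,:2]*1000).astype(np.float32)))
print(np.round(telemetry.observe()["qpos"],2))
E
python3 g.py .464 -.402 .2 163.4
```

```text
clock: 19.17
position: [0.542, -0.2763, 0.0628]
tool_rot: [3.14, -0.003, 3.14]
force: [0.5, 0.2, 0.3]
grip_width: 0.0851
finger_force: 0.0
clock: 19.83
position: [0.4981, -0.2778, 0.2457]
tool_rot: [-3.141, -0.001, 3.137]
force: [0.3, -0.6, -0.3]
grip_width: 0.0856
finger_force: 0.0
roller top 3092 [ 0.5407 -0.277   0.0479] [ 0.49  -0.293  0.044] [ 0.598 -0.261  0.052]
blkR 3383 [ 0.4637 -0.4001  0.0248] [ 0.435 -0.439  0.017] [ 0.494 -0.362  0.027]
((464.6927185058594, -401.0153503417969), (70.29645538330078, 44.392677307128906), 74.32425689697266)
boss 1602 [ 0.4454 -0.1208  0.0421] [ 0.425 -0.14   0.032] [ 0.467 -0.098  0.045]
((446.07513427734375, -119.00689697265625), (34.42976760864258, 34.09986114501953), 68.58939361572266)
[ 0.31  0.45  0.12  1.75 -0.06  0.95  2.03]
pos [ 0.5005 -0.2774  0.2454] yaw 179.78 tilt 0.03 | turn tool z 16.38 shift after turn mm [  -0.6 -129.8   45.4] before [  36.1 -124.7   45.5]
```

View pics/w5.png

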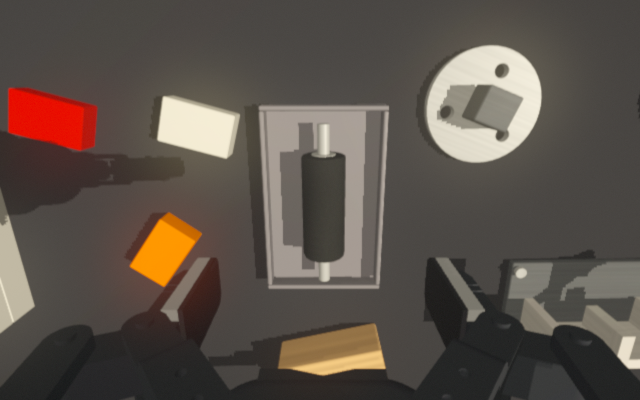

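The roller lies in the tray, free, at (323,205). The white block is at (198,127), clear of the red (52,118) and orange (165,250) look-alikes; the disc is at (485,104). White block: (0.4645, -0.401), long axis 74.3°, top at 0.024. I grasp it across the 44 mm side with yaw 74.3°.

```bash
python3 -m crank '.07 .009 -.031 0 0 0 0; .07 .009 -.031 0 0 0 0; .07 .009 -.031 0 0 0 0; .07 .009 -.031 0 0 0 0; .07 0 0 .01 0 0 7; .07 0 0 .01 0 0 7; .07 0 0 .01 0 0 7; .07 0 0 .01 0 0 7'
python3 -m crank '.07 0 0 .01 0 0 7; .07 0 0 .01 0 0 7; .07 0 0 .01 0 0 7; .07 0 0 .01 0 0 7; .07 0 0 .01 0 0 7; .07 0 0 .01 0 0 7; .07 0 0 .01 0 0 7; .07 0 0 .01 0 0 7'
python3 -m crank '.07 0 0 .01 0 0 7; .07 0 0 .01 0 0 7; .07 0 0 .01 0 0 7; .07 0 0 0 0 0 0.5; .07 0 0 0 0 0 0; .07 0 0 0 0 0 0; .07 0 0 0 0 0 0; .07 0 0 0 0 0 0'
python3 g.py .4645 -.401 .03 74.3
```

```text
clock: 20.55
position: [0.4671, -0.4009, 0.2037]
tool_rot: [3.142, 0.0, 2.645]
force: [-0.8, -0.3, -0.1]
grip_width: 0.0698
finger_force: 0.0
clock: 21.22
position: [0.4674, -0.4006, 0.1237]
tool_rot: [3.141, -0.0, 1.668]
force: [1.1, -0.7, 0.2]
grip_width: 0.0701
finger_force: 0.0
clock: 21.88
position: [0.4672, -0.401, 0.0946]
tool_rot: [3.141, 0.0, 1.301]
force: [0.2, -0.1, -0.6]
grip_width: 0.0701
finger_force: 0.0
pos [ 0.4672 -0.401   0.0946] yaw 74.52 tilt 0.06 | turn tool z 0.22 shift after turn mm [-0.7 -2.6 64.6] before [-0.7 -2.6 64.6]
```

```bash
python3 -m crank '.07 -.0007 -.0026 .02 0 0 .2; .07 0 0 .02 0 0 0; .07 0 0 .015 0 0 0; .07 0 0 .008 0 0 0; .07 0 0 .003 0 0 0; .07 0 0 0 0 0 0; .07 0 0 0 0 0 0; .0 0 0 0 0 0 0' 30
python3 -m crank '0 0 0 0 0 0 0; 0 0 0 0 0 0 0; 0 0 0 0 0 0 0; 0 0 0 0 0 0 0; 0 0 0 -.02 0 0 0; 0 0 0 -.03 0 0 0; 0 0 0 -.03 0 0 0; 0 0 0 -.03 0 0 0'
python3 g.py .513 .263 .2 81.8
```

```text
clock: 22.55
position: [0.4646, -0.4011, 0.0288]
tool_rot: [3.141, 0.0, 1.295]
force: [0.1, 1.0, 0.3]
grip_width: 0.0595
finger_force: 0.0
clock: 23.22
position: [0.464, -0.4007, 0.1395]
tool_rot: [-3.141, 0.0, 1.295]
force: [0.2, -0.8, -0.2]
grip_width: 0.0435
finger_force: 31.5
pos [ 0.464  -0.4007  0.1395] yaw 74.19 tilt 0.01 | turn tool z -7.61 shift after turn mm [663.9 -46.2 -60.5] before [ 651.9 -133.6  -60.5]
```

```bash
python3 -m crank '0 0 0 -.02 0 0 -3.8; 0 0 0 -.02 0 0 -3.8; 0 .037 -.0026 -.006 0 0 0; 0 .037 -.0026 -.006 0 0 0; 0 .037 -.0026 -.006 0 0 0; 0 .037 -.0026 -.006 0 0 0; 0 .037 -.0026 -.006 0 0 0; 0 .037 -.0026 -.006 0 0 0'
python3 -m crank '0 .037 -.0026 -.006 0 0 0; 0 .037 -.0026 -.006 0 0 0; 0 .037 -.0026 -.006 0 0 0; 0 .037 -.0026 -.006 0 0 0; 0 .037 -.0026 -.006 0 0 0; 0 .037 -.0026 -.006 0 0 0; 0 .037 -.0026 0 0 0 0; 0 .037 -.0026 0 0 0 0'
python3 g.py .513 .263 .25 81.8
```

```text
clock: 23.88
position: [0.4802, -0.1771, 0.2145]
tool_rot: [3.141, -0.0, 1.428]
force: [1.3, 0.8, -0.7]
grip_width: 0.0432
finger_force: 31.6
clock: 24.55
position: [0.5019, 0.1192, 0.2507]
tool_rot: [3.141, -0.001, 1.428]
force: [1.3, -0.4, -0.1]
grip_width: 0.0433
finger_force: 31.6
pos [0.5019 0.1192 0.2507] yaw 81.82 tilt 0.09 | turn tool z 0.02 shift after turn mm [143.9  -9.5   0.7] before [143.9  -9.4   0.9]
```

```bash
python3 -m crank '0 .03 0 -.01 0 0 0; 0 .03 0 -.01 0 0 0; 0 .03 0 -.01 0 0 0; 0 0 0 0 0 0 0; 0 0 0 0 0 0 0; 0 0 0 0 0 0 0; 0 0 0 0 0 0 0; 0 0 0 0 0 0 0'
cat > board.py <<'E'
from h import *
f=grab("wrist");save(f,sys.argv[1] if 0 else "w6.png");X=f["X"].reshape(-1,3);p=f["pixels"].reshape(-1,3)
m=(X[:,2]>.030)&(X[:,2]<.042)&(abs(X[:,0]-.513)<.13)&(abs(X[:,1]-.263)<.1)&(p[:,0].astype(int)-p[:,2]>30);b=X[m]
r=cv2.minAreaRect((b[:,:2]*1000).astype(np.float32));print(len(b),b.mean(0),r)
a=np.radians(-8.2);c=np.array(r[0])/1000
ex=np.array([np.cos(a),np.sin(a)]);ey=np.array([-ex[1],ex[0]])
near=(abs((X[:,:2]-c)@ex)<.11)&(abs((X[:,:2]-c)@ey)<.06)
q=X[near];L=np.stack([(q[:,:2]-c)@ex,(q[:,:2]-c)@ey],1)
fl=(q[:,2]<.02)&(q[:,2]>.004)
for k in(-1,0,1):
    s=L[fl&(abs(L[:,0]-k*.062)<.03)]
    if len(s)>50: print(k,len(s),np.round(s.min(0)*1000,1),np.round(s.max(0)*1000,1),"P1/99",np.round(np.percentile(s,[2,98],axis=0)*1000,1).tolist())
# ribs: top points along the mid row
t=(q[:,2]>.031)&(q[:,2]<.041)&(abs(L[:,1])<.02);h,e=np.histogram(L[t,0]*1000,bins=np.arange(-106,108,2));print([(int(x),int(n)) for x,n in zip(e,h)])
E
python3 board.py
```

```text
clock: 25.22
position: [0.5148, 0.2052, 0.2799]
tool_rot: [-3.141, 0.0, 1.426]
force: [-0.4, 0.1, -0.7]
grip_width: 0.0429
finger_force: 31.6
11753 [0.51295603 0.26790312 0.03669612] ((512.6640625, 264.8339538574219), (110.31196594238281, 200.4554443359375), 81.76254272460938)
-1 3296 [-86.9 -38. ] [-40.1  37.4] P1/99 [[-86.4, -37.1], [-41.4, 36.4]]
0 3429 [-24.6 -37.9] [24.4 37.4] P1/99 [[-24.0, -37.2], [23.8, 36.3]]
1 3359 [ 39.1 -37.9] [87.  37.3] P1/99 [[40.2, -37.3], [86.5, 36.2]]
[(-106, 0), (-104, 0), (-102, 4), (-100, 75), (-98, 76), (-96, 90), (-94, 76), (-92, 80), (-90, 81), (-88, 124), (-86, 3), (-84, 0), (-82, 0), (-80, 0), (-78, 0), (-76, 0), (-74, 0), (-72, 0), (-70, 0), (-68, 0), (-66, 0), (-64, 0), (-62, 0), (-60, 0), (-58, 0), (-56, 0), (-54, 0), (-52, 0), (-50, 0), (-48, 0), (-46, 0), (-44, 0), (-42, 0), (-40, 0), (-38, 52), (-36, 82), (-34, 81), (-32, 82), (-30, 80), (-28, 79), (-26, 89), (-24, 0), (-22, 0), (-20, 0), (-18, 0), (-16, 0), (-14, 0), (-12, 0), (-10, 0), (-8, 0), (-6, 0), (-4, 0), (-2, 0), (0, 0), (2, 0), (4, 0), (6, 0), (8, 0), (10, 0), (12, 0), (14, 0), (16, 0), (18, 0), (20, 0), (22, 0), (24, 58), (26, 82), (28, 82), (30, 82), (32, 82), (34, 83), (36, 65), (38, 0), (40, 0), (42, 0), (44, 0), (46, 0), (48, 0), (50, 0), (52, 0), (54, 0), (56, 0), (58, 0), (60, 0), (62, 0), (64, 0), (66, 0), (68, 0), (70, 0), (72, 0), (74, 0), (76, 0), (78, 0), (80, 0), (82, 0), (84, 0), (86, 112), (88, 80), (90, 77), (92, 83), (94, 80), (96, 83), (98, 78), (100, 6), (102, 0), (104, 0)]
```

View pics/w6.png

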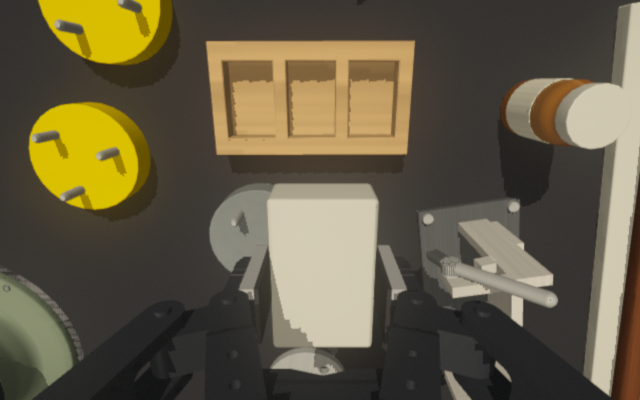

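The three recesses are at (252,98), (312,98) and (372,98), upper centre; the block is held square, and the yellow hubs are at the left. Board centre is (0.5127, 0.2646) with yaw -8.2° and pitch ≈ 62.5 mm. Next I measure the block in the hand.

```bash
cat > inhand.py <<'E'
from h import *
f=grab("wrist");T=pose();X=(f["X"]-T[:3,3])@T[:3,:3];p=f["pixels"].astype(int)
m=(p.min(2)>120)&(abs(X[...,2])<.02)&(abs(X[...,1])<.03)&(abs(X[...,0])<.06);b=X[m]
print(len(b),np.round(b.min(0)*1000,1),np.round(b.max(0)*1000,1),np.round(np.percentile(b,[1,50,99],axis=0)*1000,1).tolist())
t=b[abs(b[:,2]-np.median(b[:,2]))<.003];print(cv2.minAreaRect((t[:,:2]*1000).astype(np.float32)))
E
python3 inhand.py; python3 g.py .4508 .2736 .1 81.8
```

```text
16360 [-35.5 -27.3 -20. ] [34.5 28.8 20. ] [[-32.9, -25.5, -15.5], [10.2, 1.9, 3.9], [34.2, 27.0, 17.6]]
((-0.042911529541015625, 0.21885108947753906), (69.7900161743164, 55.72450637817383), 1.6775981187820435)
pos [0.5148 0.2055 0.2799] yaw 81.75 tilt 0.01 | turn tool z -0.05 shift after turn mm [ 58.2 -73.1 179.9] before [ 58.2 -73.1 179.9]
```

```bash
python3 -m crank '0 .0196 -.0244 .02 0 0 0; 0 .0196 -.0244 .02 0 0 0; 0 .0196 -.0244 .02 0 0 0; 0 0 0 .03 0 0 0; 0 0 0 .03 0 0 0; 0 0 0 .03 0 0 0; 0 0 0 .02 0 0 0; 0 0 0 0 0 0 0'
python3 -m crank '0 0 0 0 0 0 0; 0 0 0 0 0 0 0; 0 0 0 0 0 0 0; 0 0 0 0 0 0 0; 0 0 0 0 0 0 0; 0 0 0 0 0 0 0; 0 0 0 0 0 0 0; 0 0 0 0 0 0 0'
python3 g.py .4508 .2736 .053 81.8
```

```text
clock: 25.98
position: [0.4494, 0.2736, 0.1067]
tool_rot: [-3.138, 0.004, 1.427]
force: [-0.6, -0.8, -1.4]
grip_width: 0.043
finger_force: 31.5
clock: 26.65
position: [0.4508, 0.275, 0.1101]
tool_rot: [3.142, -0.0, 1.428]
force: [-0.5, 0.7, -1.0]
grip_width: 0.043
finger_force: 31.5
pos [0.4508 0.275  0.1101] yaw 81.81 tilt 0.01 | turn tool z 0.01 shift after turn mm [-1.3  0.2 57.1] before [-1.4  0.2 57.1]
```

```bash
python3 -m crank '0 -.0008 0 .015 0 0 0; 0 0 0 .015 0 0 0; 0 0 0 .007 0 0 0; 0 0 0 .005 0 0 0; 0 0 0 .005 0 0 0; 0 0 0 .005 0 0 0; 0 0 0 .004 0 0 0; 0 0 0 0 0 0 0'
python3 -m crank '0 0 0 0 0 0 0; 0 0 0 0 0 0 0; .07 0 0 0 0 0 0; .07 0 0 0 0 0 0; .07 0 0 0 0 0 0; .07 0 0 -.01 0 0 0; 0.07 0 0 -.02 0 0 0; 0 0 0 -.03 0 0 0'
python3 -m crank '0 0 0 -.03 0 0 0; 0 0 0 0 0 0 0; 0 0 0 0 0 0 0; 0 0 0 0 0 0 0; 0 0 0 0 0 0 0; 0 0 0 0 0 0 0; 0 0 0 0 0 0 0; 0 0 0 0 0 0 0'
python3 - <<'E'
from h import *
for n in("wrist","side"):
    f=grab(n);X=f["X"].reshape(-1,3);p=f["pixels"].reshape(-1,3).astype(int)
    m=(p.min(1)>110)&(X[:,2]>.025)&(X[:,2]<.07)&(np.hypot(X[:,0]-.4508,X[:,1]-.2736)<.05)&(abs(p[:,0]-p[:,2])<40);b=X[m]
    if len(b)>20:print(n,len(b),np.round(b.mean(0),4),np.round(np.percentile(b[:,2],[2,50,98]),4),cv2.minAreaRect((b[:,:2]*1000).astype(np.float32)))
E
python3 g.py .4508 .2736 .065 81.8
```

```text
clock: 27.32
position: [0.4505, 0.274, 0.0534]
tool_rot: [-3.141, 0.0, 1.428]
force: [-0.7, -0.4, -1.5]
grip_width: 0.043
finger_force: 31.6
clock: 27.98
position: [0.4499, 0.2734, 0.1138]
tool_rot: [-3.14, 0.002, 1.427]
force: [0.4, 0.4, -0.2]
grip_width: 0.0592
finger_force: 0.0
clock: 28.65
position: [0.4506, 0.2738, 0.1435]
tool_rot: [-3.141, 0.001, 1.428]
force: [0.4, 0.2, 0.6]
grip_width: 0.0001
finger_force: 0.0
wrist 6053 [0.4515 0.2761 0.0368] [0.0348 0.0369 0.0382] ((450.98651123046875, 273.69696044921875), (69.58382415771484, 43.68879699707031), 81.47024536132812)
side 128 [0.4478 0.2719 0.0346] [0.0314 0.0345 0.0379] ((447.7969055175781, 270.642822265625), (61.94766616821289, 36.982452392578125), 79.75973510742188)
pos [0.4506 0.2739 0.1436] yaw 81.8 tilt 0.03 | turn tool z -0.0 shift after turn mm [-0.3  0.2 78.6] before [-0.3  0.2 78.6]
```

The first block dropped in flush: top at 0.0368 against the board's 0.0367, centred within 1 mm. Next is the left block.

```bash
python3 -m crank '.07 0 0 -.02 0 0 -6.2; .07 0 0 -.02 0 0 -6.2; .07 0 0 -.02 0 0 -6.2; .07 0 0 -.02 0 0 -6.2; .07 0 0 -.02 0 0 -6.2; .07 0 0 0 0 0 -6.2; .07 0 0 0 0 0 0; .07 0 0 0 0 0 0'
cat > blk.py <<'E'
from h import *
f=grab("wrist");X=f["X"].reshape(-1,3);p=f["pixels"].reshape(-1,3).astype(int)
m=(p.min(1)>110)&(X[:,2]>.018)&(X[:,2]<.032)&(np.hypot(X[:,0]-.5745,X[:,1]-.4075)<.07);b=X[m]
print(len(b),np.round(b.mean(0),4),cv2.minAreaRect((b[:,:2]*1000).astype(np.float32)))
E
python3 blk.py;python3 g.py .5745 .4075 .09 118.7
```

```text
clock: 29.42
position: [0.4505, 0.2739, 0.2437]
tool_rot: [-3.141, -0.0, 2.074]
force: [0.1, 0.4, -0.5]
grip_width: 0.07
finger_force: 0.0
3600 [0.5736 0.4102 0.0248] ((574.9495239257812, 409.6682434082031), (44.5181770324707, 68.87832641601562), 28.41848373413086)
pos [0.4504 0.2739 0.2434] yaw 118.77 tilt 0.05 | turn tool z 0.07 shift after turn mm [ 57.6 173.  153.4] before [ 57.4 173.2 153.2]
```

```bash
python3 -m crank '.07 .0118 .0348 .01 0 0 0; .07 .0118 .0348 .01 0 0 0; .07 .0118 .0348 .01 0 0 0; .07 .0118 .0348 .01 0 0 0; .07 .0118 .0348 .01 0 0 0; .07 0 0 .035 0 0 0; .07 0 0 .035 0 0 0; .07 0 0 0.02 0 0 0'
python3 -m crank '.07 0 0 0 0 0 0; .07 0 0 0 0 0 0; .07 0 0 0 0 0 0; .07 0 0 0 0 0 0; .07 0 0 0 0 0 0; .07 0 0 0 0 0 0; .07 0 0 0 0 0 0; .07 0 0 0 0 0 0'
python3 g.py .5748 .4093 .0288 118.5
```

```text
clock: 30.13
position: [0.5727, 0.4092, 0.0986]
tool_rot: [-3.137, 0.002, 2.074]
force: [0.1, -0.2, -0.0]
grip_width: 0.0698
finger_force: 0.0
clock: 30.8
position: [0.5743, 0.4102, 0.1044]
tool_rot: [3.141, -0.0, 2.077]
force: [-0.1, 0.4, 0.7]
grip_width: 0.0699
finger_force: 0.0
pos [0.5743 0.4102 0.1044] yaw 119.01 tilt 0.03 | turn tool z 0.51 shift after turn mm [-1.   0.  75.6] before [-1.  -0.  75.6]
```

```bash
python3 -m crank '.07 -.001 0 .025 0 0 .5; .07 0 0 .025 0 0 0; .07 0 0 .015 0 0 0; .07 0 0 .007 0 0 0; .07 0 0 .0035 0 0 0; .07 0 0 0 0 0 0; .07 0 0 0 0 0 0; .0 0 0 0 0 0 0' 30
python3 -m crank '0 0 0 0 0 0 0; 0 0 0 0 0 0 0; 0 0 0 0 0 0 0; 0 0 0 0 0 0 0; 0 0 0 -.02 0 0 0; 0 0 0 -.03 0 0 0; 0 0 0 -.03 0 0 6; 0 0 0 -.03 0 0 6.2'
python3 -m crank '0 0 0 -.03 0 0 6.2; 0 0 0 -.03 0 0 6.2; 0 0 0 0 0 0 6.2; 0 0 0 0 0 0 6.2; 0 0 0 0 0 0 0; 0 0 0 0 0 0 0; 0 0 0 0 0 0 0; 0 0 0 0 0 0 0'
python3 inhand.py; python3 g.py .5746 .2556 .11 81.8
```

```text
clock: 31.47
position: [0.5753, 0.4095, 0.0296]
tool_rot: [3.14, -0.0, 2.068]
force: [0.1, 0.4, 0.0]
grip_width: 0.0596
finger_force: 0.0
clock: 32.13
position: [0.5747, 0.409, 0.1402]
tool_rot: [3.141, -0.001, 1.851]
force: [0.3, -0.4, -0.3]
grip_width: 0.0431
finger_force: 31.3
clock: 32.8
position: [0.5747, 0.409, 0.1982]
tool_rot: [-3.141, 0.0, 1.425]
force: [1.0, -1.1, -1.0]
grip_width: 0.0433
finger_force: 31.3
17437 [-34.6 -27.6 -20. ] [36.  28.9 20. ] [[-32.2, -25.9, -15.7], [9.7, 0.5, 4.8], [35.7, 27.1, 17.5]]
((0.7209129333496094, 0.6657981872558594), (70.54869842529297, 56.30487823486328), 0.312951922416687)
pos [0.5747 0.409  0.1983] yaw 81.62 tilt 0.02 | turn tool z -0.18 shift after turn mm [-151.9   21.8   88.3] before [-151.8   22.3   88.3]
```

```bash
python3 -m crank '0 -.0382 .0055 0 0 0 -.2; 0 -.0382 .0055 0 0 0 0; 0 -.0381 .0054 0 0 0 0; 0 -.0381 .0054 .02 0 0 0; 0 0 0 .03 0 0 0; 0 0 0 .03 0 0 0; 0 0 0 .008 0 0 0; 0 0 0 0 0 0 0'
python3 -m crank '0 0 0 0 0 0 0; 0 0 0 0 0 0 0; 0 0 0 0 0 0 0; 0 0 0 0 0 0 0; 0 0 0 0 0 0 0; 0 0 0 0 0 0 0; 0 0 0 0 0 0 0; 0 0 0 0 0 0 0'
python3 g.py .5746 .2556 .054 81.8
```

```text
clock: 33.52
position: [0.5732, 0.2562, 0.1094]
tool_rot: [-3.139, 0.002, 1.427]
force: [0.8, -0.4, 0.3]
grip_width: 0.0432
finger_force: 31.3
clock: 34.18
position: [0.5741, 0.2566, 0.1113]
tool_rot: [3.142, -0.0, 1.426]
force: [-0.6, 0.3, -0.8]
grip_width: 0.0432
finger_force: 31.3
pos [0.5741 0.2566 0.1113] yaw 81.71 tilt 0.0 | turn tool z -0.09 shift after turn mm [-0.9  0.6 57.3] before [-0.9  0.6 57.3]
```

```bash
python3 -m crank '0 -.0016 .0005 .015 0 0 0; 0 0 0 .015 0 0 0; 0 0 0 .007 0 0 0; 0 0 0 .005 0 0 0; 0 0 0 .005 0 0 0; 0 0 0 .005 0 0 0; 0 0 0 .004 0 0 0; 0 0 0 0 0 0 0'
python3 -m crank '0 0 0 0 0 0 0; 0 0 0 0 0 0 0; .07 0 0 0 0 0 0; .07 0 0 0 0 0 0; .07 0 0 0 0 0 0; .07 0 0 -.01 0 0 0; 0.07 0 0 -.02 0 0 0; 0 0 0 -.03 0 0 0'
python3 -m crank '0 0 0 -.03 0 0 0; 0 0 0 -.03 0 0 0; 0 0 0 -.03 0 0 0; 0 0 0 -.03 0 0 0; 0 0 0 0 0 0 0; 0 0 0 0 0 0 0; 0 0 0 0 0 0 0; 0 0 0 0 0 0 0'
python3 - <<'E'
from h import *
f=grab("wrist");X=f["X"].reshape(-1,3);p=f["pixels"].reshape(-1,3).astype(int)
for c in((.4508,.2736),(.5746,.2556)):
    m=(p.min(1)>110)&(X[:,2]>.025)&(X[:,2]<.07)&(np.hypot(X[:,0]-c[0],X[:,1]-c[1])<.05)&(abs(p[:,0]-p[:,2])<40);b=X[m]
    if len(b)>20:print(len(b),np.round(b.mean(0),4),np.round(np.percentile(b[:,2],[2,50,98]),4),cv2.minAreaRect((b[:,:2]*1000).astype(np.float32)))
E
python3 g.py .72 .104 .25 180
```

```text
clock: 34.85
position: [0.5742, 0.2549, 0.0546]
tool_rot: [-3.141, 0.0, 1.426]
force: [0.1, 0.4, -0.3]
grip_width: 0.0432
finger_force: 31.3
clock: 35.52
position: [0.5734, 0.2544, 0.1148]
tool_rot: [-3.139, 0.002, 1.426]
force: [-0.5, 0.2, 0.2]
grip_width: 0.0594
finger_force: 0.0
clock: 36.18
position: [0.5739, 0.2548, 0.2344]
tool_rot: [-3.141, 0.001, 1.426]
force: [0.2, -0.2, -1.1]
grip_width: -0.0
finger_force: 0.0
3378 [0.4495 0.2753 0.0367] [0.0349 0.0368 0.0382] ((448.9953918457031, 273.3901672363281), (69.87762451171875, 44.01503372192383), 82.39605712890625)
3418 [0.5754 0.2576 0.0368] [0.0345 0.0369 0.0384] ((575.0576782226562, 255.66932678222656), (69.28947448730469, 43.594818115234375), 81.59566497802734)
pos [0.574  0.2547 0.2343] yaw 81.71 tilt 0.09 | turn tool z -98.29 shift after turn mm [-146.  -150.7  -15.7] before [-128.1  166.2  -15.8]
```

Both blocks are flush and centred. Now the lever: I go behind its tip with closed fingers at z 0.175.

```bash
python3 -m crank '0 -.0215 .0269 -.008 0 0 0; 0 -.0215 .0269 -.008 0 0 0; 0 -.0215 .0269 0 0 0 0; 0 -.0215 .0269 0 0 0 0; 0 -.0215 .0269 0 0 0 0; 0 -.0215 .0269 0 0 0 0; 0 0 0 0 0 0 -8; 0 0 0 0 0 0 0'
python3 - <<'E'
from h import *
f=grab("top");X=f["X"].reshape(-1,3)
E
python3 g.py .715 .104 .175 90
```

```text
clock: 36.9
position: [0.716, 0.1012, 0.2497]
tool_rot: [-3.14, 0.001, 1.554]
force: [-0.6, -0.2, -0.2]
grip_width: -0.0003
finger_force: 0.0
pos [0.7154 0.1031 0.25  ] yaw 88.74 tilt 0.09 | turn tool z -1.26 shift after turn mm [ 0.9 -0.4 75. ] before [ 0.9 -0.3 75. ]
```

```bash
python3 -m crank '0 .001 0 .025 0 0 -1.2; 0 0 0 .025 0 0 0; 0 0 0 .02 0 0 0; 0 0 0 .005 0 0 0; 0 0 0 0 0 0 0; 0 0 -.012 0 0 0 0; 0 0 -.012 0 0 0 0; 0 0 -.012 0 0 0 0'
python3 -m crank '0 0 -.012 0 0 0 0; 0 0 -.012 0 0 0 0; 0 0 -.012 0 0 0 0; 0 0 -.012 0 0 0 0; 0 0 -.012 0 0 0 0; 0 0 -.012 0 0 0 0; 0 0 -.012 0 0 0 0; 0 0 -.012 0 0 0 0'
python3 g.py .578 .104 .175 90
```

```text
clock: 37.62
position: [0.6802, 0.1053, 0.1781]
tool_rot: [3.138, -0.0, 1.571]
force: [8.0, -1.4, 6.2]
grip_width: -0.0001
finger_force: 3.5
clock: 38.28
position: [0.584, 0.1054, 0.178]
tool_rot: [3.138, -0.001, 1.571]
force: [3.2, 0.4, 0.2]
grip_width: 0.0001
finger_force: 1.1
pos [0.584  0.1054 0.178 ] yaw 89.99 tilt 0.19 | turn tool z -0.01 shift after turn mm [-1.4 -6.   3. ] before [-1.4 -6.   3. ]
```

```bash
python3 -m crank '0 0 -.006 .002 0 0 0; 0 0 -.006 .004 0 0 0; 0 0 -.004 .004 0 0 0; 0 0 0 .004 0 0 0; 0 0 0 .003 0 0 0; 0 0 0 0 0 0 0; 0 0 0 0 0 0 0; 0 0 0 0 0 0 0'
python3 g.py .568 .104 .160 90
```

```text
clock: 38.95
position: [0.5688, 0.1047, 0.1595]
tool_rot: [3.14, -0.0, 1.572]
force: [4.2, -0.1, 8.0]
grip_width: -0.0002
finger_force: 4.4
pos [0.5688 0.1047 0.1595] yaw 90.04 tilt 0.11 | turn tool z 0.04 shift after turn mm [-0.7 -0.8 -0.5] before [-0.7 -0.8 -0.5]
```

Pressing a little further until it resists, then up to look.

```bash
python3 -m crank '0 0 0 .002 0 0 0; 0 0 0 .002 0 0 0; 0 0 0 0.002 0 0 0; 0 0 0 0 0 0 0; 0 0 0 0 0 0 0; 0 0 0 0 0 0 0; 0 0 0 0 0 0 0; 0 0 0 0 0 0 0'
python3 -m crank '0 0 0 -.02 0 0 0; 0 0 0 -.03 0 0 0; 0 0 -.01 -.03 0 0 0; 0 -.02 -.03 -.03 0 0 0; 0 -.02 -.03 -.02 0 0 0; 0 -.02 0 0 0 0 0; 0 0 0 0 0 0 0; 0 0 0 0 0 0 0'
python3 - <<'E'
from h import *
f=grab("wrist");save(f,"w7.png");X=f["X"].reshape(-1,3);print(np.round(pose()[:3,3],3))
m=(abs(X[:,1]-.105)<.014)&(X[:,2]>.125)&(X[:,2]<.22)&(X[:,0]>.53)&(X[:,0]<.605);b=X[m]
if len(b): print(len(b),b.min(0),b.max(0),"slope",np.polyfit(b[:,0],b[:,2],1))
m=(X[:,2]>.036)&(X[:,2]<.048)&(X[:,1]>-.2)&(X[:,1]<-.04)&(X[:,0]<.53);b=X[m];print("boss",len(b),b.mean(0) if len(b) else 0)
E
```

```text
clock: 39.62
position: [0.5691, 0.1047, 0.1566]
tool_rot: [3.139, -0.003, 1.571]
force: [-17.9, -1.4, 73.8]
grip_width: 0.0004
finger_force: 31.7
clock: 40.28
position: [0.5012, 0.0465, 0.28]
tool_rot: [3.141, -0.0, 1.571]
force: [-0.1, 0.4, -0.1]
grip_width: -0.0003
finger_force: 0.0
[0.501 0.047 0.28 ]
1332 [0.5385757  0.09812897 0.1250719 ] [0.6049973  0.11024927 0.15026435] slope [-0.34143839  0.33353049]
boss 468 [ 0.44120726 -0.11268062  0.04246131]
```

View pics/w7.png

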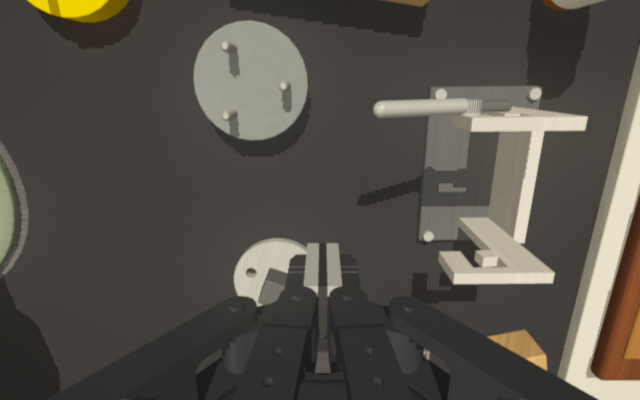

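The lever is shut (slope -0.34, i.e. 0.33 rad, expected 0.35). The hub is at (250,80) with stud tips at (228,46), (284,86) and (228,116); the disc is partly hidden at (275,270). I measure the studs now, then move over the disc.

```bash
cat > st.py <<'E'
from h import *
def fit3(P,r=.036):
    from scipy.optimize import least_squares
    c=P.mean(0)
    def g(v): return np.concatenate([P[i]-v[:2]-r*np.array([np.cos(v[2]+k),np.sin(v[2]+k)]) for i,k in enumerate(ks)])
    best=None
    a=np.arctan2(*(P-c).T[::-1]);o=np.argsort(a);P=P[o];ks=np.radians([0,120,240])
    s=least_squares(g,[*c,a[o][0]]);return s.x[:2],np.degrees(s.x[2])%120,s.cost**.5
def clus(X,m):
    n,l,st,_=cv2.connectedComponentsWithStats(m.astype(np.uint8))
    return [(int(st[i,4]),X[l==i]) for i in range(1,n) if st[i,4]>8]
E
python3 - <<'E'
from st import *
f=grab("wrist");X=f["X"]
m=(X[...,2]>.044)&(X[...,2]<.066)&(np.hypot(X[...,0]-.43,X[...,1]-.12)<.06)
C=clus(X,m);P=[]
for n,b in C: 
    t=b[b[:,2]>b[:,2].max()-.005];print(n,np.round(t.mean(0),4),b[:,2].max());P.append(t.mean(0)[:2])
b=X[(X[...,2]>.024)&(X[...,2]<.035)&(np.hypot(X[...,0]-.43,X[...,1]-.12)<.07)]
print(cv2.minEnclosingCircle((b[:,:2]*1000).astype(np.float32)))
if len(P)==3: print(fit3(np.array(P)))
E
python3 -m crank '.06 -.03 -.01 0 0 0 0; .06 -.03 -.01 0 0 0 0; .06 -.03 -.01 0 0 0 0; .06 -.035 -.01 0 0 0 0; .06 0 0 0 0 0 0; .06 0 0 0 0 0 0; .06 0 0 0 0 0 0; .06 0 0 0 0 0 0'
python3 - <<'E'
from st import *
f=grab("wrist");save(f,"w8.png");X=f["X"]
b=X[(X[...,2]>.037)&(X[...,2]<.048)&(np.hypot(X[...,0]-.446,X[...,1]+.12)<.05)];print("boss",len(b),b.mean(0),cv2.minAreaRect((b[:,:2]*1000).astype(np.float32)))
d=X[(X[...,2]>.005)&(X[...,2]<.016)&(np.hypot(X[...,0]-.446,X[...,1]+.12)<.065)];print("disc",cv2.minEnclosingCircle((d[:,:2]*1000).astype(np.float32)))
c=b.mean(0)
m=(X[...,2]<.006)&(np.hypot(X[...,0]-c[0],X[...,1]-c[1])<.048)
for n,b in clus(X,m): print(n,np.round(b.mean(0),4),"ang",np.degrees(np.arctan2(*(b.mean(0)-c)[1::-1])))
E
```

```text
133 [0.4144 0.1534 0.0584] 0.06101336143024216
100 [0.4657 0.1188 0.059 ] 0.0620689146525264
114 [0.4103 0.0916 0.0584] 0.06097796309512482
((429.7093200683594, 121.06532287597656), 58.10405349731445)
(array([0.43010821, 0.12128363]), np.float64(116.13773430488335), np.float64(0.00038398661646342757))
clock: 41.05
position: [0.4616, -0.077, 0.2794]
tool_rot: [-3.141, 0.0, 1.574]
force: [0.2, -0.5, 0.4]
grip_width: 0.0604
finger_force: 0.0
boss 968 [ 0.44612637 -0.11784486  0.04273242] ((446.0120849609375, -118.96908569335938), (34.261817932128906, 33.929019927978516), 68.75206756591797)
disc ((446.22442626953125, -119.2761459350586), 56.25519943237305)
99 [ 0.4742 -0.0985  0.0013] ang 34.587627425693135
96 [ 0.4117 -0.108   0.0013] ang 164.02220703325693
62 [ 0.4511 -0.1583  0.0018] ang -83.04476885702815
```

View pics/w8.png

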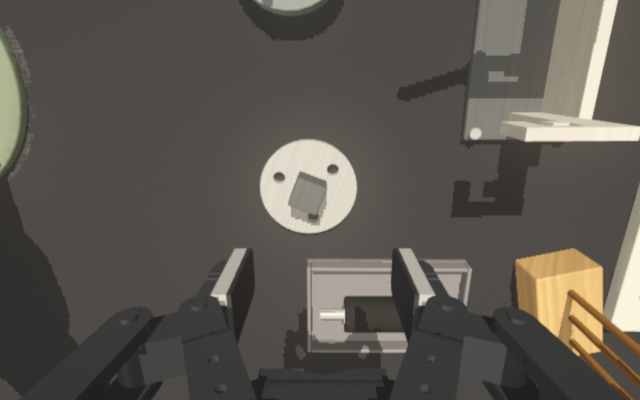

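Disc centre is (0.4461, -0.119), holes at 38.75° mod 120 with disc x at 158.75° (the boss side lines up with that hole). The studs give hub centre (0.4300, 0.1212) and angle -3.9° mod 120. So I grip along disc y (yaw 158.75°), which keeps the fingers clear of the studs, hold it high, and turn by -42.6° to yaw 116.15°. The disc is seen at (308,187).

```bash
python3 -m crank '.06 0 0 0 0 0 -6.85; .06 0 0 0 0 0 -6.85; .06 0 0 0 0 0 -6.85; .06 0 0 0 0 0 -6.85; .06 0 0 0 0 0 -6.85; .06 0 0 0 0 0 -6.85; .06 0 0 0 0 0 -6.85; .06 0 0 0 0 0 -6.85'
python3 -m crank '.06 0 0 0 0 0 -6.85; .06 0 0 0 0 0 -6.85; .06 0 0 .02 0 0 0; .06 0 0 .03 0 0 0; .06 0 0 .03 0 0 0; .06 0 0 .03 0 0 0; .06 0 0 0 0 0 0; .06 0 0 0 0 0 0'
python3 g.py .4461 -.119 .045 158.75
```

```text
clock: 41.77
position: [0.4614, -0.0772, 0.2797]
tool_rot: [-3.141, -0.0, 2.536]
force: [0.6, 0.3, -0.3]
grip_width: 0.0599
finger_force: 0.0
clock: 42.43
position: [0.4608, -0.0777, 0.1694]
tool_rot: [-3.14, -0.003, 2.768]
force: [0.4, 0.3, 0.4]
grip_width: 0.0603
finger_force: 0.0
pos [ 0.4608 -0.0777  0.1694] yaw 158.6 tilt 0.16 | turn tool z -0.15 shift after turn mm [ -1.3 -43.8 124.4] before [ -1.7 -43.6 124.5]
```

```bash
python3 -m crank '.06 0 -.022 .02 0 0 0; .06 -.001 -.022 .02 0 0 0; .06 0 0 .02 0 0 0; .06 0 0 .02 0 0 0; .06 0 0 0.01 0 0 0; .06 0 0 0 0 0 0; .06 0 0 0 0 0 0; .06 0 0 0 0 0 0'
python3 g.py .4461 -.119 .045 158.75
python3 - <<'E'
from st import *
f=grab("wrist");X=f["X"]
b=X[(X[...,2]>.037)&(X[...,2]<.048)&(np.hypot(X[...,0]-.446,X[...,1]+.12)<.05)];print("boss",len(b),b.mean(0),cv2.minAreaRect((b[:,:2]*1000).astype(np.float32)))
E
```

```text
clock: 43.1
position: [0.4469, -0.1193, 0.0812]
tool_rot: [3.141, 0.002, 2.768]
force: [1.0, -0.1, 0.2]
grip_width: 0.06
finger_force: 0.0
pos [ 0.4469 -0.1193  0.0812] yaw 158.6 tilt 0.1 | turn tool z -0.15 shift after turn mm [ 0.8 -0.  36.2] before [ 0.9 -0.  36.2]
boss 4267 [ 0.44421725 -0.11782928  0.04266484] ((445.595947265625, -118.44552612304688), (34.113677978515625, 34.454830169677734), 68.54097747802734)
```

```bash
python3 -m crank '.06 .0012 0 .015 0 0 0; .06 0 0 .012 0 0 0; .06 0 0 .009 0 0 0; .06 0 0 0 0 0 0; .06 0 0 0 0 0 0; 0 0 0 0 0 0 0; 0 0 0 0 0 0 0; 0 0 0 0 0 0 0' 60
python3 -m crank '0 0 0 0 0 0 0; 0 0 0 0 0 0 0; 0 0 0 0 0 0 0; 0 0 0 0 0 0 0; 0 0 0 -.01 0 0 0; 0 0 0 -.02 0 0 0; 0 0 0 -.03 0 0 0; 0 0 0 -.03 0 0 0'
python3 -m crank '0 0 0 -.03 0 0 0; 0 0 0 0 0 0 7; 0 0 0 0 0 0 7; 0 0 0 0 0 0 7; 0 0 0 0 0 0 7; 0 0 0 0 0 0 7; 0 0 0 0 0 0 7; 0 0 0 0 0 0 0'
python3 g.py .43 .1212 .15 116.15
```

```text
clock: 43.82
position: [0.4452, -0.119, 0.0447]
tool_rot: [3.141, 0.001, 2.768]
force: [-2.1, 0.8, 10.8]
grip_width: 0.0327
finger_force: 58.6
clock: 44.48
position: [0.444, -0.119, 0.1352]
tool_rot: [-3.141, -0.002, 2.767]
force: [1.3, -0.2, -4.8]
grip_width: 0.0325
finger_force: 62.0
clock: 45.15
position: [0.4446, -0.1187, 0.1643]
tool_rot: [3.142, -0.0, 2.029]
force: [-0.3, -0.4, -4.4]
grip_width: 0.0329
finger_force: 62.1
pos [ 0.4446 -0.1187  0.1643] yaw 116.22 tilt 0.02 | turn tool z 0.07 shift after turn mm [221.8  92.6  14.3] before [221.7  92.9  14.4]
```

```bash
python3 -m crank '0 .037 .0155 0 0 0 0; 0 .037 .0155 0 0 0 0; 0 .037 .0155 0 0 0 0; 0 .037 .0155 0 0 0 0; 0 .037 .0155 0 0 0 0; 0 .037 .0155 0 0 0 0; 0 0 0 .02 0 0 0; 0 0 0 .02 0 0 0'
python3 -m crank '0 0 0 0 0 0 0; 0 0 0 0 0 0 0; 0 0 0 0 0 0 0; 0 0 0 0 0 0 0; 0 0 0 0 0 0 0; 0 0 0 0 0 0 0; 0 0 0 0 0 0 0; 0 0 0 0 0 0 0'
python3 - <<'E'
from st import *
f=grab("wrist");save(f,"w9.png");T=pose();X=(f["X"]-T[:3,3])@T[:3,:3]
t=X[(X[...,2]>-.006)&(X[...,2]<.009)&(abs(X[...,1])<.025)&(abs(X[...,0])<.03)]
z=X[...,2];d=X[(z>.028)&(z<.042)&(np.hypot(X[...,0],X[...,1])<.07)]
print("disc in tool mm",len(d),cv2.minEnclosingCircle((d[:,:2]*1000).astype(np.float32)),np.median(d[:,2]))
from scipy.optimize import least_squares
r=np.hypot(d[:,0],d[:,1]);e=d[r>.054];s=least_squares(lambda v:np.hypot(e[:,0]-v[0],e[:,1]-v[1])-.0555,[0,0],loss='soft_l1',f_scale=.001);print(s.x*1000)
m=(z>.043)&(np.hypot(X[...,0],X[...,1])<.05)
for n,b in clus(X,m): print(n,np.round(b.mean(0)*1000,1),np.degrees(np.arctan2(b[:,1].mean(),b[:,0].mean())))
E
python3 g.py .43 .1212 .075 116.15
```

```text
clock: 45.82
position: [0.4284, 0.1251, 0.1241]
tool_rot: [3.139, -0.001, 2.047]
force: [0.9, -0.7, -4.8]
grip_width: 0.0326
finger_force: 62.1
clock: 46.48
position: [0.4288, 0.1211, 0.124]
tool_rot: [3.141, -0.0, 2.035]
force: [0.3, 0.0, -4.3]
grip_width: 0.0324
finger_force: 62.0
disc in tool mm 23564 ((-0.27137914299964905, 0.5097728967666626), 56.420021057128906) 0.03380349978529103
[-0.17735662  0.27131114]
522 [24.   0.7 86.7] 1.7723277319145678
pos [0.4288 0.1211 0.124 ] yaw 116.58 tilt 0.01 | turn tool z 0.43 shift after turn mm [-0.5  1.1 49. ] before [-0.5  1.1 49. ]
```

View pics/w9.png

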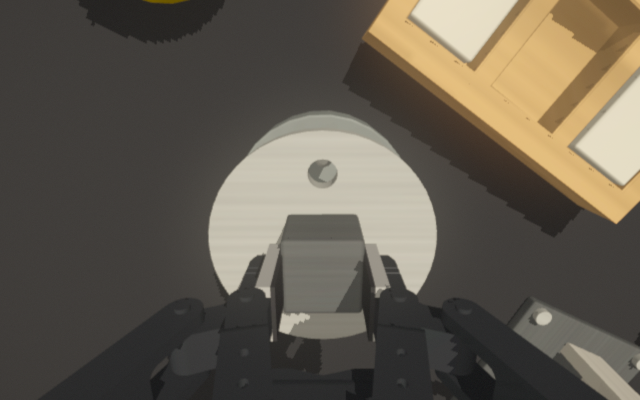

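The disc is held level and centred (offset under 0.5 mm), with one hole at (322,173) on the tool's x axis as intended. Lowering onto the studs.

```bash
python3 -m crank '0 -.0003 .0008 .005 0 0 .4; 0 0 0 .005 0 0 0; 0 0 0 .005 0 0 0; 0 0 0 .004 0 0 0; 0 0 0 .003 0 0 0; 0 0 0 .003 0 0 0; 0 0 0 0 0 0 0; 0 0 0 0 0 0 0'
python3 g.py .43 .1212 .075 116.15
```

```text
clock: 47.2
position: [0.4295, 0.1211, 0.0987]
tool_rot: [-3.141, 0.0, 2.027]
force: [-0.3, 0.1, -4.4]
grip_width: 0.0325
finger_force: 62.1
pos [0.4295 0.1211 0.0987] yaw 116.16 tilt 0.02 | turn tool z 0.01 shift after turn mm [-0.1  0.4 23.7] before [-0.1  0.5 23.7]
```

```bash
python3 -m crank '0 0 .0004 .003 0 0 0; 0 0 0 .003 0 0 0; 0 0 0 .003 0 0 0; 0 0 0 .003 0 0 0; 0 0 0 0 0 0 0; 0 0 0 0 0 0 0; 0 0 0 0 0 0 0; 0 0 0 0 0 0 0'
python3 g.py .43 .1212 .075 116.15
```

```text
clock: 47.87
position: [0.43, 0.1214, 0.0869]
tool_rot: [3.141, 0.0, 2.028]
force: [0.1, -0.8, -3.7]
grip_width: 0.0326
finger_force: 62.1
pos [0.43   0.1214 0.0869] yaw 116.17 tilt 0.01 | turn tool z 0.02 shift after turn mm [-0.2 -0.1 11.9] before [-0.2 -0.1 11.9]
```

The studs are in the holes with no side load. Going on down to home.

```bash
python3 -m crank '0 0 0 .003 0 0 0; 0 0 0 .003 0 0 0; 0 0 0 .003 0 0 0; 0 0 0 .002 0 0 0; 0 0 0 .0005 0 0 0; 0 0 0 0 0 0 0; 0 0 0 0 0 0 0; 0 0 0 0 0 0 0'
python3 g.py .43 .1212 .075 116.15
```

```text
clock: 48.53
position: [0.43, 0.1214, 0.0754]
tool_rot: [3.141, 0.0, 2.028]
force: [0.4, 1.0, -4.1]
grip_width: 0.0323
finger_force: 62.1
pos [0.43   0.1214 0.0754] yaw 116.17 tilt 0.01 | turn tool z 0.02 shift after turn mm [-0.2 -0.1  0.4] before [-0.2 -0.1  0.4]
```

```bash
python3 -m crank '0 0 0 .0005 0 0 0; .06 0 0 0 0 0 0; .06 0 0 0 0 0 0; .06 0 0 0 0 0 0; .06 0 0 0 0 0 0; .06 0 0 0 0 0 0; .06 0 0 -.02 0 0 0; .06 0 0 -.03 0 0 0'
python3 -m crank '.06 0 0 -.04 0 0 0; .06 0 0 -.04 0 0 0; .06 -.03 0 -.04 0 0 0; .06 -.03 0 0 0 0 0; .06 0 0 0 0 0 0; .06 0 0 0 0 0 0; .06 0 0 0 0 0 0; .06 0 0 0 0 0 0'
python3 - <<'E'
from st import *
f=grab("wrist");save(f,"w10.png");X=f["X"];h=np.hypot(X[...,0]-.43,X[...,1]-.1212)
b=X[(h<.05)&(X[...,2]>.066)&(X[...,2]<.08)];print("boss",len(b),b.mean(0),cv2.minAreaRect((b[:,:2]*1000).astype(np.float32)))
b=X[(h<.052)&(X[...,2]>.034)&(X[...,2]<.046)];A=np.c_[b[:,:2]-b[:,:2].mean(0),np.ones(len(b))];print("disc top plane",np.linalg.lstsq(A,b[:,2],rcond=None)[0])
t=grab("top");save(t,"top3.png",s=1.25);X=t["X"];p=t["pixels"].astype(int)
def z(n,x,y,r,z0,z1):
    b=X[(np.hypot(X[...,0]-x,X[...,1]-y)<r)&(X[...,2]>z0)&(X[...,2]<z1)];print(n,len(b),np.round(b.mean(0),4),np.round(b[:,2].max(),4))
z("rollertop",.543,-.277,.06,.040,.06);z("jar",.744,.2185,.05,.09,.13);z("b-1",.4508,.2736,.018,.0,.06);z("b+1",.5746,.2556,.018,0,.06);z("brush",.755,-.266,.06,.04,.06)
E
```

```text
clock: 49.2
position: [0.4289, 0.1207, 0.124]
tool_rot: [-3.138, 0.0, 2.027]
force: [-0.1, -0.2, 0.6]
grip_width: 0.06
finger_force: 0.0
clock: 49.87
position: [0.4537, 0.0726, 0.2377]
tool_rot: [-3.141, -0.0, 2.028]
force: [-0.2, 0.4, -0.2]
grip_width: 0.0601
finger_force: 0.0
boss 1811 [0.43055405 0.12221687 0.07277964] ((430.9655456542969, 121.45143127441406), (34.005210876464844, 34.0130729675293), 26.397968292236328)
disc top plane [ 0.00072753 -0.00091383  0.04092816]
rollertop 346 [ 0.5439 -0.2783  0.0474] 0.0599
jar 237 [0.7438 0.2184 0.1098] 0.1216
b-1 96 [0.4508 0.2736 0.0365] 0.0452
b+1 97 [0.5744 0.2554 0.0369] 0.0448
brush 652 [ 0.751  -0.2652  0.0508] 0.0597
```

View pics/top3.png

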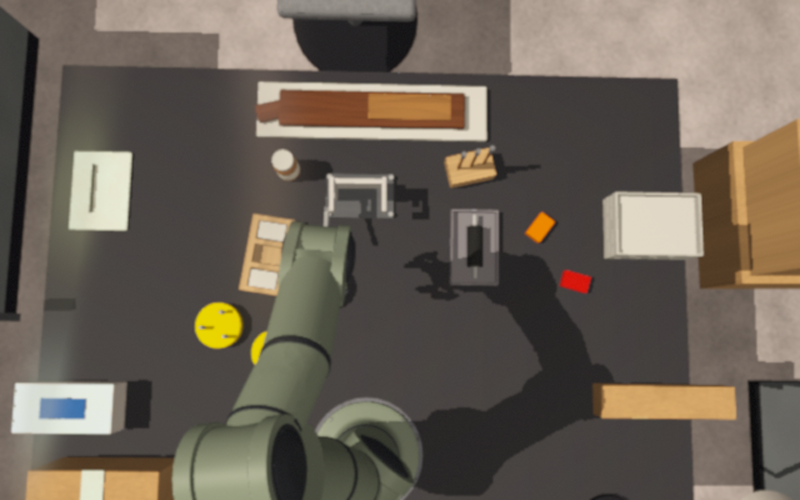

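Everything is in place: roller in the tray (475,247), blocks flush (270,231) and (264,279), lever shut, and disc home (top at 0.0409 with about 0.7 mm camera bias, level). The jar, brushes and look-alikes have not moved, and there is no third white block.

```bash
python3 -c "
from workcell import bot
print(bot.job_done())"
```

```text
the job is handed in; nothing more can be done
None
```

The job is handed in but the judge gave no verdict; by my last measurements the roller lies in the tray, the lever is shut, the disc is home on the hub, both white blocks present are flush in the rest board, and the jar and brush block have not moved.

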